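# Pack the batch-sampling tray

### The arm

A 6-joint arm with a two-finger parallel gripper is mounted at the origin on a cart in front of the work surface, level with it; the furniture and walls round the work are solid. World frame = base frame: x ahead of the robot, y to its left, z up, the work surface at z = 0. Lengths are in m, angles in rad, forces in N, time in s.
With the tool pointing down it reaches from about 0.375 to 0.975 m from the base axis. Payload 3.8 kg.
Tool frame: the origin (TCP) lies on the centre line of the jaws, within the pads' length; the fingertips stand 14 mm ahead of it and the grasp point (between the pads) lies 5 mm behind it; x points along the fingers, y is the direction in which the jaws open and shut, and the axes are right-handed (so a half turn about x gives the same grasp; the last joint's range is limited). The gripper opens to 85 mm and grips with 20 to 120 N. Pads are 22 mm wide; open, the fingers measure 114 mm over their backs; the gripper's body (76 mm by 85 mm) begins 54 mm behind the grasp point. The pads swing forward as they close: fully open they stand 13 mm farther back than shut.
Start: joints at [1.245, 0.264, 1.604, -0, 1.274, -0.037], TCP at [0.192, 0.647, 0.245] pointing down, gripper open.
Joint ranges: [-2.63, 2.63], [-0.94, 2.18], [0.31, 2.57], [-1.31, 4.45], [0, 2.66], [-2.55, 2.55]. Speed limits (rad/s): [2.57, 2.57, 3.14, 3.14, 3.14, 3.14].

### API

Orientations are given as a rotation vector (axis times angle).
In Python, from workcell import bot gives the robot as it stands.
- The arm moves only by the shell command python3 -m creep 'ROWS' [FORCE]. ROWS is JSON, a list of rows, each an object with "grip": the finger opening in cm, from 0 to 8.54; "dp": the shift along the tool's x, y, z in cm, a list of three; "rotation": the turn, a rotation vector about the tool's x, y, z in rad, a list of three. A call has 1 to 5 rows; each row is the pose to reach, as a shift and turn from the pose commanded when the call began, along the tool's axes at that moment; what a row does not reach only later rows make up. A row lasts 1/12 s, in which the tool goes at most 41.7 mm and 7.16 degrees, less where a joint would pass 70% of its speed; a pose out of reach is approached as far as the arm can. A call with a gripper value outside its range is refused whole. The fingers move at their own pace and stop on an object; FORCE is the grip in N (left out, the last holds). Time passes only in rows, so rows that repeat a pose let the fingers close. It gives the time, the measured TCP pose, the force and the opening at its end, in the units of the state.
- bot.read_state(): the state, without advancing time (a new reading comes with each control period).
- bot.read_camera(name): name is "scene" or "top" or "wrist"; returns (picture, depth): 400x640x3 uint8, red, green, blue; 400x640 float32, m along the optical axis (not along the pixel's ray), 0 where there is no reading.
- bot.get_calibration(name): a dict with "fx", "fy", "cx", "cy" (pixels), "dist" ([k1, k2, p1, p2, k3] as OpenCV has them; the pictures are not rectified), "rvec" (rotation vector, rad) and "tvec" (3), from world to camera coordinates, as OpenCV has them. Camera axes: x right, y down, z forward; pixel columns grow to the right and rows downward; lengths in m; the calibration is good to about 2 mm. A picture is of the moment at which its call begins: read the wrist's pose just before it. get_calibration takes no time and is no camera call; for the wrist camera it gives the pose at the moment of the call.
- bot.finish_job(): hands the job in, once; it reports no verdict.
The state is a dict: "time": time; "q": joint angles; "joint_vel": joint speeds; "joint_torque": joint torques, N m; "tool_pos": TCP position; "tcp_rot": TCP orientation; "wrist_force": force on the tool from outside, world axes, zero at the start; "torque": the same for the moment, N m; "width": opening from 0.0 (shut) to 1.0 (fully open).
Only numpy, scipy, OpenCV 4.12 (cv2) and the standard library are available. Lean on these libraries where they do the work, as an engineer would, in place of code of your own. Each camera call takes 0.05 s, during which the arm holds its last target.

### The job

Pack the sampling tray for the next batch: put the wooden scoop, the jar of green herb (green dot on its lid), the rubber stamp and the large brass weight each into the cut-out in the foam that is shaped for it, lying or standing flat on the floor of the cut-out, with the scoop the way round that its outline shows. Set the glass jar down, do not let it drop, and leave the jar of reddish chips, the small brass weight and the brush where they are.

Things in the scene. Friction and masses are not known exactly. Their poses are not given: they have to be found in the camera images.
- kit_tray: Fixed aluminium tray, 186 (x) by 232 mm (y), low carrying lugs 19 mm beyond each y end; dark foam, top 16 mm above the table (metal rim 19 mm), with four cut-outs 10 mm deep, blue floor 6 mm above the table, about 8 mm of play round each thing. Origin: centre of its underside, z up. Cut-outs: scoop at x<0; along x = +46 mm jar (y = -72), stamp (y = 3), weight (y = 69.5).
- scoop: Wooden scoop, 64 x 190 (y) x 30 mm, hollow up; origin under mid-length. Bowl y = -95 to +11 mm; handle 21 mm thick, axis 17 mm up, y = 11 to 95 at x = 0: grasp at y 35, fingertips 11 mm or more above its underside to clear the foam. Cut-out in tray frame: middle x = -40, y = 0 mm, same axes as the scoop; bowl part 80 mm wide, y = -103 to 19, handle part 56 mm wide, y = 19 to 103.
- jar: Glass sample jar with tin screw lid, filled with GREEN herb and with a green paper dot on the lid; round, 46 mm across, 86 mm high, about 110 g, upright. Origin: centre of its underside, z up. Belongs in the tray: round cut-out 62 mm across, centre at x = 46, y = -72 mm in the tray's frame.
- stamp: Rubber stamp standing on its face: wooden block 23 (x) x 52 (y) x 14 mm with a round knob 22 mm across that rises to 61 mm; 50 g. Origin: centre of its underside, z up. Grasp the knob. Its cut-out: 40 (x) x 68 mm (y), centre at x = 46, y = 3 mm in the tray's frame; either way round will do.
- weight: The LARGE brass balance weight with a knob, round, 29 mm across, 36 mm high, 100 g, upright. Origin: centre of its underside, z up. Grasp with the fingertips 12 mm or more above its underside to clear the foam. Belongs in the tray: round cut-out 45 mm across, centre at x = 46, y = 69.5 mm in the tray's frame.
- other_jar: Look-alike that stays: the same glass jar with tin lid, filled with REDDISH-BROWN chips and with a red dot on the lid; 46 mm across, 86 mm high. Origin: centre of its underside.
- small_weight: Look-alike that stays: the SMALL brass weight, 18 mm across, 29 mm high, 20 g. Origin: centre of its underside.
- brush: Look-alike that stays: flat brush with a wooden handle and pale bristles, 55 (x) x 185 (y) x 14 mm, lying flat. Origin: on the table under the middle of its length.
Not all that is in view belongs to the job. What is shaped like the stamp but pink is not meant.

How it is judged:
At the end, for the whole second after the job is handed in: Each of the four stands flat in its own cut-out (centred within 12 mm, tilt under 0.1 rad, underside within 4 mm of the floor), released and at rest; reddish jar and small weight still upright, and these and the brush within 30 mm of where they started (x of scoop in the frame of kit_tray between -0.052 and -0.028 m and y of scoop in the frame of kit_tray between -0.012 and 0.012 m and z of each of scoop, jar, stamp, weight in the frame of kit_tray below 0.01 m and angle between each of scoop, jar, stamp, weight, other_jar, small_weight's own z axis and vertical below 0.1 rad and x of jar in the frame of kit_tray between 0.034 and 0.058 m and y of jar in the frame of kit_tray between -0.084 and -0.06 m and x of stamp in the frame of kit_tray between 0.034 and 0.058 m and y of stamp in the frame of kit_tray between -0.009 and 0.015 m and x of weight in the frame of kit_tray between 0.034 and 0.058 m and y of weight in the frame of kit_tray between 0.0575 and 0.0815 m and linear speed of each of scoop, jar, stamp, weight below 0.02 m/s and distance of each of other_jar, small_weight, brush from where it was at the start of the episode below 0.03 m); the robot touches nothing.
It fails at once if the glass jar of green herb is dropped (falls free of the fingers faster than 0.7 m/s, a fall of about 25 mm) (linear speed of jar above 0.7 m/s and contact force between the fingers and jar below 0.05 N).
It also fails if it takes over 93 s, if anything falls off the work surface, if the arm or the gripper's body presses on something with over 40 N, if the wrist force passes 120 N, or if a joint passes its speed limit or range.

## Working session

There is one attempt and no reset: what is moved stays moved. The work goes in short steps, Python scripts to look and compute and a shell command to move; the robot and the scene stay as the last step left them, time stands still between calls to the robot, and variables do not carry over. Pictures are saved under pics/ and viewed, and the job is handed in when it is done.

```bash
ls; mkdir -p pics; python3 - <<'E'
from workcell import bot
import cv2,numpy as np
s=bot.read_state(); print(s)
for n in ["scene","top","wrist"]:
    c=bot.get_calibration(n); print(n,c)
    p,d=bot.read_camera(n); np.savez(f"pics/{n}0.npz",p=p,d=d); cv2.imwrite(f"pics/{n}0.png",p[:,:,::-1])
E
```

```text
pics
{'time': 0.0, 'q': array([ 1.24508049e+00,  2.64754223e-01,  1.60538065e+00,  2.49041976e-05,
        1.27372349e+00, -3.69102493e-02]), 'joint_vel': array([ 0.00019633, -0.00037135,  0.00117302, -0.00026166,  0.00038802,
       -0.0013678 ]), 'joint_torque': array([-2.77370797e-03, -5.15102041e+01, -3.67313468e+01, -4.92916533e-04,
        1.30891905e-02,  4.38020052e-06]), 'tool_pos': array([0.19201832, 0.64637083, 0.2439577 ]), 'tcp_rot': array([ 0.22495197,  1.5593147 , -0.22845603]), 'wrist_force': array([-0.00501841,  0.75399344, -0.68341097]), 'torque': array([-0.03765757,  0.05815906,  0.05353399]), 'width': 1.0015281893192665}
scene {'fx': 374.18344214381, 'fy': 374.18344214381, 'cx': 317.0279151858659, 'cy': 196.32229871354426, 'dist': array([-0.04522397,  0.        ,  0.        ,  0.        ,  0.        ]), 'rvec': array([ 2.04513271, -1.24381175,  0.5196963 ]), 'tvec': array([-0.25760421,  0.35614006,  0.96442581])}
top {'fx': 481.37617826720816, 'fy': 481.37617826720816, 'cx': 321.6464644405351, 'cy': 207.14431000686406, 'dist': array([-0.08514305,  0.        ,  0.        ,  0.        ,  0.        ]), 'rvec': array([ 2.14689238, -2.09515947,  0.20363026]), 'tvec': array([-0.02103652,  0.55068562,  1.16678762])}
wrist {'fx': 336.57472082633734, 'fy': 336.57472082633734, 'cx': 320.9372293026633, 'cy': 202.80751852155316, 'dist': array([-0.02251777,  0.        ,  0.        ,  0.        ,  0.        ]), 'rvec': array([-2.31896255, -1.73139582, -0.25471293]), 'tvec': array([-0.67534236, -0.03840833,  0.37932677])}
```

View pics/top0.png

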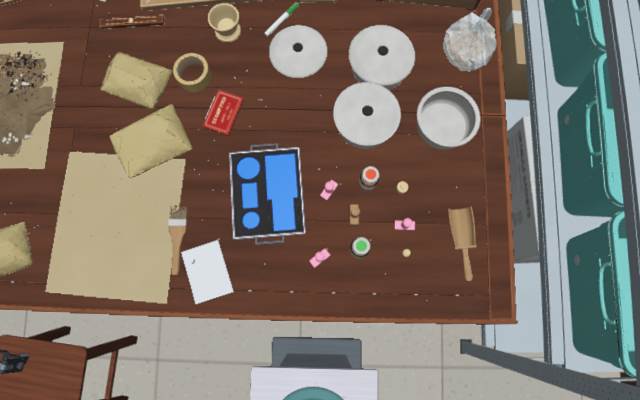

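View pics/scene0.png

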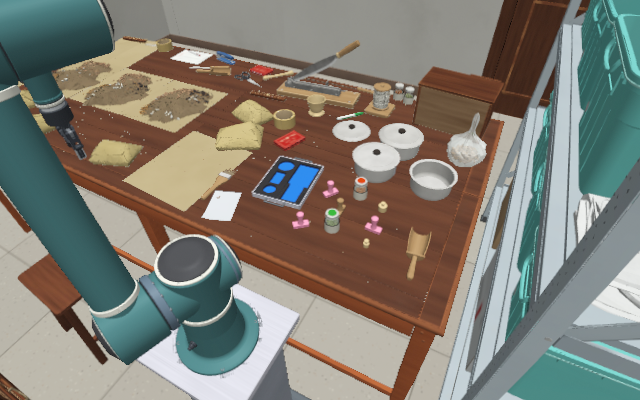

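View pics/wrist0.png

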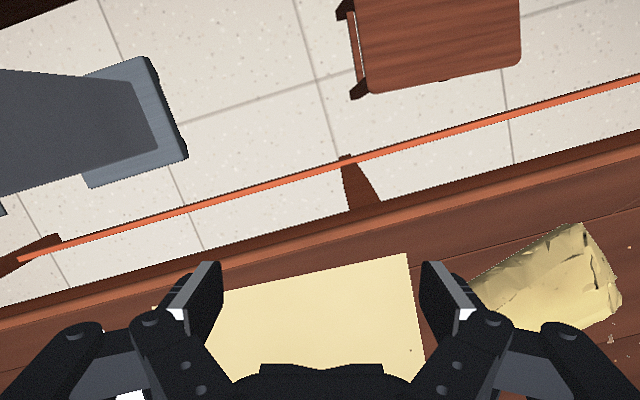

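The top view shows the tray at (267,193), with the scoop's bowl cut-out up and its handle cut-out down. The green-dot jar is at (361,246), the red-dot jar at (370,177), and the wooden stamp at (354,213). Pink stamps are at (329,189), (404,224) and (319,257). The two brass weights are at (402,187) and (406,253), the scoop is at (463,243) and the brush at (177,240). I'll enlarge a crop to confirm which weight is which.

```bash
cat > h.py <<'E'
import cv2,numpy as np
from workcell import bot
from scipy.spatial.transform import Rotation as R
def ray(c,uv):
    K=np.array([[c['fx'],0,c['cx']],[0,c['fy'],c['cy']],[0,0,1]])
    n=cv2.undistortPoints(np.array(uv,float).reshape(-1,1,2),K,np.array(c['dist'])).reshape(-1,2)
    Rm=cv2.Rodrigues(c['rvec'])[0]; o=-Rm.T@c['tvec']
    return o,np.c_[n,np.ones(len(n))]@Rm
def plane(c,uv,z):
    o,d=ray(c,uv); return o+d*((z-o[2])/d[:,2])[:,None]
def deppts(c,d,uv):
    uv=np.array(uv).reshape(-1,2); o,r=ray(c,uv); return o+r*d[uv[:,1].astype(int),uv[:,0].astype(int)][:,None]
def cloud(c,d):
    h,w=d.shape; v,u=np.mgrid[:h,:w]; return deppts(c,d,np.c_[u.ravel(),v.ravel()]).reshape(h,w,3)
E
python3 - <<'E'
import cv2,numpy as np
from h import *
p=np.load('pics/top0.npz')['p'];d=np.load('pics/top0.npz')['d']
cr=p[140:290,220:490,::-1]
cv2.imwrite('pics/crop0.png',cv2.resize(cr,None,fx=2.96,fy=2.96,interpolation=cv2.INTER_CUBIC))
p2=np.load('pics/scene0.npz')['p'];cr=p2[150:290,240:440,::-1]
cv2.imwrite('pics/crop1.png',cv2.resize(cr,None,fx=4,fy=4,interpolation=cv2.INTER_CUBIC))
c=bot.get_calibration('top');W=cloud(c,d)
for n,u in dict(jar=(361,246),red=(370,177),stamp=(354,213),wA=(402,187),wB=(406,253),scoopb=(462,225),handle=(467,265),tray=(285,175),table=(380,270),brush=(177,240)).items():
    print(n,W[u[1]-2:u[1]+3,u[0]-2:u[0]+3].reshape(-1,3).max(0).round(4),W[u[1],u[0]].round(4))
E
```

```text
jar [ 0.4561 -0.1006  0.0883] [ 0.4507 -0.1054  0.0877]
red [ 0.6303 -0.1215  0.0892] [ 0.624  -0.1264  0.087 ]
stamp [ 0.5425 -0.084   0.0634] [ 0.5365 -0.0892  0.0607]
wA [ 0.6205 -0.2103  0.0365] [ 0.6127 -0.215   0.036 ]
wB [ 0.4486 -0.0101  1.2502] [ 0.4423 -0.2257  0.0263]
scoopb [ 0.5273 -0.3736  0.0093] [ 0.522  -0.3797  0.0018]
handle [ 0.4202 -0.3773  0.0266] [ 0.415  -0.3834  0.0235]
tray [0.6522 0.0982 0.01  ] [0.6457 0.0926 0.0033]
table [ 0.4048 -0.157   0.0063] [ 0.3989 -0.1617  0.0063]
brush [0.4681 0.3734 0.0143] [0.4628 0.3679 0.0093]
```

View pics/crop0.png

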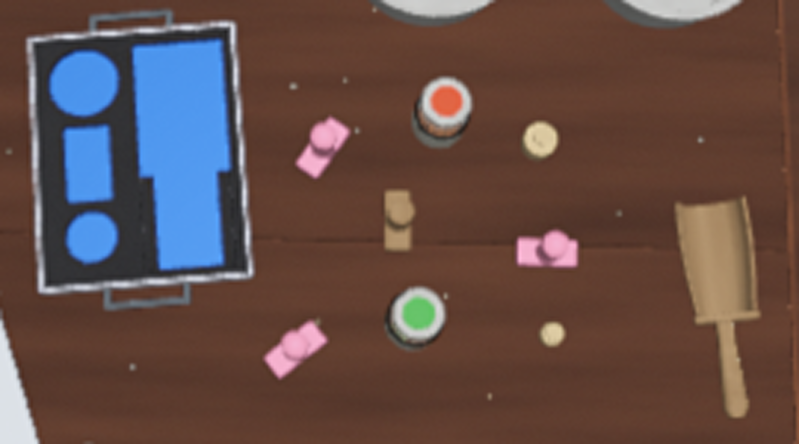

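View pics/crop1.png

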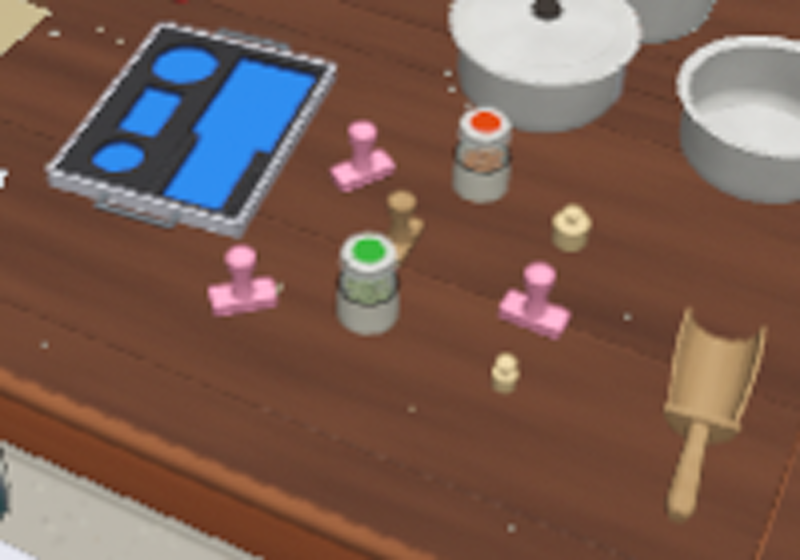

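The crops settle the look-alikes. The large brass weight is at (402,187): it is wider, at z 36 mm. The small one at (406,253) stays. The green-dot jar is at (361,246), and the wood-coloured stamp at (354,213) is the only one that isn't pink. Next I'll measure them.

```bash
cat > meas.py <<'E'
from h import *
def masks(p):
    hsv=cv2.cvtColor(p,cv2.COLOR_RGB2HSV); return hsv
E
python3 - <<'E'
from h import *
c=bot.get_calibration('top');z=np.load('pics/top0.npz');p,d=z['p'],z['d']
print('campos',ray(c,[[0,0]])[0])
hsv=cv2.cvtColor(p,cv2.COLOR_RGB2HSV);H,S,V=[hsv[...,i].astype(int) for i in range(3)]
def comps(m,box,amin=15):
    mm=np.zeros(m.shape,np.uint8);x0,y0,x1,y1=box;mm[y0:y1,x0:x1]=m[y0:y1,x0:x1]
    n,l,st,ce=cv2.connectedComponentsWithStats(mm)
    return [(ce[i],st[i],l==i) for i in range(1,n) if st[i,4]>=amin]
blue=(H>100)&(H<120)&(S>120)&(V>120)
for ce,st,l in comps(blue,(220,140,310,245)):
    cn=cv2.findContours(l.astype(np.uint8),0,2)[0][0].reshape(-1,2)
    P=plane(c,cn,0.006)[:,:2]; r=cv2.minAreaRect(P.astype(np.float32)*1000)
    print('blue',ce.round(1),st,plane(c,[ce],.006)[0].round(4),'rect',np.round(r[0],1),np.round(r[1],1),round(r[2],1))
# tray footprint via depth>0.012? use non-brown mask of rim+foam
g=((S<60)|blue|(V<60)).astype(np.uint8)
for nm,m,zz,box in [('green',(H>45)&(H<75)&(S>120),.086,(330,230,390,265)),('red',(H<12)&(S>170)&(V>180),.086,(350,160,390,195))]:
    for ce,st,l in comps(m,box): print(nm,ce.round(1),st,plane(c,[ce],zz)[0].round(4))
brass=(H>15)&(H<30)&(S>40)&(S<140)&(V>150)
for ce,st,l in comps(brass,(385,170,420,265)): print('brass',ce.round(1),st,plane(c,[ce],.03)[0].round(4))
for v in range(204,226): print(v,[tuple(hsv[v,u]) [0:3] for u in ()], ' '.join('%3d/%3d/%3d'%tuple(hsv[v,u]) for u in range(346,364)))
E
```

```text
campos [ 0.31933172 -0.01011543  1.25020617]
blue [281.6 189.1] [ 265  153   33   78 2102] [0.6063 0.1    0.006 ] rect [600.1  99.4] [208.1  83. ] 5.9
blue [248.  167.6] [237 157  23  23 424] [0.6631 0.1926 0.006 ] rect [662.3 192.5] [61.4 59.3] 2.9
blue [249.3 195.1] [241 182  17  27 404] [0.5878 0.1849 0.006 ] rect [588.1 184.8] [69.4 41.8] 6.0
blue [250.6 219.8] [242 211  18  18 249] [0.5218 0.178  0.006 ] rect [521.3 178.2] [43.6 46.2] 47.4
green [361.1 245.5] [357 242   9   8  55] [ 0.4522 -0.1057  0.086 ]
red [370.5 173.7] [367 170   8   8  56] [ 0.6328 -0.1278  0.086 ]
brass [402.2 186.6] [397 181  11  12 104] [ 0.6153 -0.2164  0.03  ]
brass [406.3 252.4] [403 249   8   8  48] [ 0.4435 -0.2257  0.03  ]
204 []   9/132/ 95   9/129/ 95   9/130/ 96   9/128/ 98  13/115/122  15/113/136  15/110/139  15/110/139  15/111/142  15/109/140  15/111/138  14/115/133  12/123/108   9/130/ 98   9/131/ 97   9/131/ 97   9/128/ 98   9/131/ 99
205 []  10/133/ 96  10/130/ 96   9/130/ 96  10/124/ 99  16/109/152  16/100/173  17/100/176  17/ 98/177  17/ 99/178  17/ 99/177  17/100/173  16/103/168  14/116
[... 3824 characters left out ...]
133/ 92   9/130/ 92   8/130/ 92
223 []   8/130/100   8/130/ 98   8/134/ 97   9/126/103  16/106/144  16/102/160  17/100/166  17/ 99/167  17/ 99/167  17/ 99/167  16/100/168  16/100/166  14/111/138  10/126/107   9/134/ 99   9/134/ 99   9/131/ 99   9/133/100
224 []   8/131/ 97   9/133/ 96   9/133/ 96   9/131/ 97  14/114/107  15/111/113  15/108/125  16/107/129  15/108/128  15/108/130  15/110/130  15/108/128  12/120/113  10/130/102   8/129/ 99   9/130/100   8/128/100   9/131/ 99
225 []   9/130/ 96   9/129/ 95   8/128/ 96   9/132/ 95   9/127/ 90  10/125/ 90  10/127/ 92   9/125/ 92  10/127/ 92  10/126/ 93  10/127/ 94  10/123/ 95   9/129/ 97   9/133/ 98   8/130/ 98   8/129/ 99   8/129/ 99   9/131/ 99
```

```bash
python3 - <<'E'
from h import *
c=bot.get_calibration('top');z=np.load('pics/top0.npz');p,d=z['p'],z['d']
hsv=cv2.cvtColor(p,cv2.COLOR_RGB2HSV);H,S,V=[hsv[...,i].astype(int) for i in range(3)]
def box(m,b):
    mm=np.zeros(m.shape,np.uint8);mm[b[1]:b[3],b[0]:b[2]]=m[b[1]:b[3],b[0]:b[2]];return mm
wood=(H>=13)&(H<30)&(S<150)&(V>80)
m=box(wood,(345,200,365,228)); cn=max(cv2.findContours(m,0,1)[0],key=len).reshape(-1,2)
# left edge columns of stamp block and bottom/top edges at z=.014
def edge(uvs,zz):
    P=plane(c,uvs,zz); v=P[-1]-P[0]; return P
print('stamp corners z.014: TL,TR,BL,BR',plane(c,[[349.7,203.8],[357.8,203.8],[349.7,224.2],[358.0,224.2]],.014).round(4)[:,:2].tolist())
print('knob top',plane(c,[[355.6,210.5]],.061).round(4))
W=cloud(c,d);t=(W[...,2]>.05)&(W[...,2]<.075);t=box(t,(345,200,365,228)).astype(bool);print('knob depth',W[t].mean(0),t.sum())
m=box(wood,(440,200,485,290)); n,l,st,ce=cv2.connectedComponentsWithStats(m);i=1+st[1:,4].argmax();print(st[i]);m=l==i
mids=[]
for v in range(206,282):
    u=np.where(m[v])[0]
    if len(u):
        if v>=252: mids.append(((u[0]+u[-1])/2,v))
        if v%4==0: print(v,u[0],u[-1],end=' | ')
P=plane(c,mids,.02);f=np.polyfit(P[:,0],P[:,1],1)
vv,uu=np.where(m);E=plane(c,np.c_[uu,vv],.02)
print('\nhandle axis dy/dx',f,np.degrees(np.arctan(f[0])),'x range',E[:,0].min(),E[:,0].max())
print('handle end',P[-1],'start',P[0])
cr=p[195:290,430:500,::-1];cv2.imwrite('pics/sc.png',cv2.resize(cr,None,fx=6,fy=6,interpolation=cv2.INTER_CUBIC))
s=bot.read_state();print(R.from_rotvec(s['tcp_rot']).as_matrix().round(3))
E
```

```text
stamp corners z.014: TL,TR,BL,BR [[0.5693, -0.0808], [0.5698, -0.102], [0.5152, -0.0815], [0.5157, -0.1031]]
knob top [[ 0.543  -0.0932  0.061 ]]
knob depth [ 0.54098211 -0.09185188  0.05692821] 63
[ 448  206   29   75 1214]
208 448 471 | 212 448 472 | 216 449 473 | 220 449 474 | 224 450 474 | 228 450 474 | 232 451 474 | 236 452 475 | 240 453 475 | 244 454 475 | 248 454 470 | 252 462 467 | 256 463 468 | 260 463 469 | 264 463 470 | 268 464 470 | 272 464 471 | 276 464 472 | 280 466 471 | 
handle axis dy/dx [ 0.11167613 -0.42963388] 6.372168348094895 x range 0.37691229508600804 0.5701189746025246
handle end [ 0.37701797 -0.38734953  0.02      ] start [ 0.44862094 -0.37884531  0.02      ]
[[-0.001  0.285  0.959]
 [-0.002  0.959 -0.285]
 [-1.    -0.002 -0.   ]]
```

View pics/sc.png

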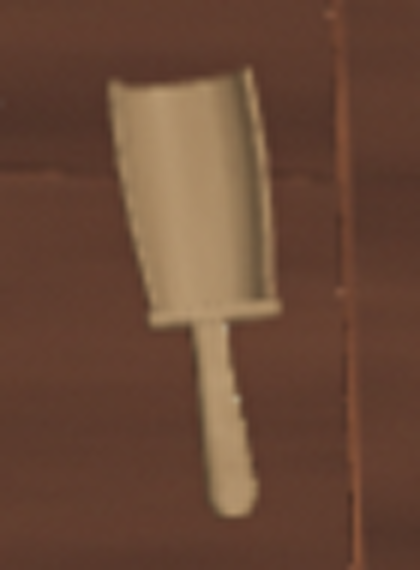

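Measured positions, in m:
- **Stamp:** (.542,-.092), yaw about 1°.
- **Scoop:** centre about (.472,-.377), axis at 6.3°.
- **Jar:** (.452,-.106).
- **Large weight:** (.615,-.216).
- **Tray:** centre about (.5945,.139), with its -y axis at a heading of 5.9°. The cut-out spacing works out to 141 mm, which matches.

I'll start by heading for the stamp and turning the jaws by -0.30 rad, which brings them to the stamp's yaw.

```bash
python3 -m creep '[{"grip":8.5,"dp":[0,-1,3],"rotation":[-0.1,0,0]},{"grip":8.5,"dp":[0,-2.5,7],"rotation":[-0.2,0,0]},{"grip":8.5,"dp":[0,-4,11],"rotation":[-0.3,0,0]},{"grip":8.5,"dp":[0,-5.5,15],"rotation":[-0.3,0,0]},{"grip":8.5,"dp":[0,-7,19],"rotation":[-0.3,0,0]}]' 60
```

```text
time: 0.57
tool_pos: [0.352, 0.527, 0.2449]
tcp_rot: [-0.01, 1.571, 0.009]
wrist_force: [0.5, 0.7, -0.2]
width: 0.991
```

```bash
cat > go.py <<'E'
import sys
from h import *
def go(x,y,z,phi=None):
    s=bot.read_state();M=R.from_rotvec(s['tcp_rot']).as_matrix()
    ph=np.degrees(np.arctan2(M[1,2],M[0,2]))
    print('t',round(s['time'],2),'pos',s['tool_pos'].round(4),'phi',round(ph,2),'downerr',(M[:,0]-[0,0,-1]).round(3),'w',round(s['width']*8.54,2),'q',s['q'].round(2),'F',s['wrist_force'].round(1))
    print('dp cm',(100*M.T@(np.array([x,y,z])-s['tool_pos'])).round(2),'rotx',None if phi is None else round(-np.radians(phi-ph),3))
if __name__=='__main__': go(*map(float,sys.argv[1:]))
E
python3 -m creep '[{"grip":8.5,"dp":[0,-4,1.3]},{"grip":8.5,"dp":[0,-8,2.6]},{"grip":8.5,"dp":[0,-12,3.9]},{"grip":8.5,"dp":[0,-16,5.2]},{"grip":7,"dp":[0,-20,6.5]}]'
python3 -m creep '[{"grip":7,"dp":[0,-4,1.3]},{"grip":6,"dp":[0,-8,2.6]},{"grip":5,"dp":[0,-12,3.9]},{"grip":5,"dp":[0,-16,5.2]},{"grip":5,"dp":[0,-20,6.5]}]'
python3 go.py .542 -.0925 .15 0.9
```

```text
t 0.57 pos [0.352  0.527  0.2449] phi 0.71 downerr [-0. -0.  0.] w 8.47 q [ 0.94  0.19  1.7  -0.    1.26 -0.64] F [ 0.5  0.7 -0.2]
dp cm [  9.51 -62.18  18.24] rotx -0.003validation failed for argument at $[0]...
validation failed for argument at $[0]...
```

```bash

python3 -m creep '[{"grip":8.5,"dp":[0,-4,1.2],"rotation":[0,0,0]},{"grip":8.5,"dp":[0,-8,2.4],"rotation":[0,0,0]},{"grip":8.5,"dp":[0,-12,3.6],"rotation":[0,0,0]},{"grip":8.5,"dp":[0,-16,4.8],"rotation":[0,0,0]},{"grip":7,"dp":[0,-20,6],"rotation":[0,0,0]}]'
python3 -m creep '[{"grip":7,"dp":[0,-4,1.2],"rotation":[0,0,0]},{"grip":6,"dp":[0,-8,2.4],"rotation":[0,0,0]},{"grip":5,"dp":[0,-12,3.6],"rotation":[0,0,0]},{"grip":5,"dp":[0,-16,4.8],"rotation":[0,0,0]},{"grip":5,"dp":[0,-20,6],"rotation":[0,0,0]}]'
python3 go.py .542 -.0925 .15 0.9
```

```text
time: 0.98
tool_pos: [0.4132, 0.3274, 0.2449]
tcp_rot: [-0.009, 1.571, 0.009]
wrist_force: [-0.2, 0.2, -0.2]
width: 0.879
time: 1.4
tool_pos: [0.4752, 0.1286, 0.2452]
tcp_rot: [-0.009, 1.571, 0.009]
wrist_force: [1.0, 0.3, -0.4]
width: 0.591
t 1.4 pos [0.4752 0.1286 0.2452] phi 0.66 downerr [0. 0. 0.] w 5.05 q [ 0.21 -0.09  1.98 -0.    1.24 -1.37] F [ 1.   0.3 -0.4]
dp cm [  9.52 -22.19   6.43] rotx -0.004
```

```bash

python3 -m creep '[{"grip":5,"dp":[0,-4,1.2],"rotation":[0,0,0]},{"grip":5,"dp":[0,-8,2.4],"rotation":[0,0,0]},{"grip":5,"dp":[1,-12,3.6],"rotation":[0,0,0]},{"grip":5,"dp":[2,-16,4.8],"rotation":[0,0,0]},{"grip":5,"dp":[3,-19.5,5.8],"rotation":[0,0,0]}]'
python3 -m creep '[{"grip":5,"dp":[2,-2,0.5],"rotation":[0,0,0]},{"grip":5,"dp":[4,-2.7,0.6],"rotation":[0,0,0]},{"grip":5,"dp":[5,-2.7,0.6],"rotation":[0,0,0]},{"grip":5,"dp":[5,-2.7,0.6],"rotation":[0,0,0]}]'
python3 go.py .542 -.0925 .04 0.9
cat > look.py <<'E'
import sys
from h import *
n,f=sys.argv[1:3]
c=bot.get_calibration(n);p,d=bot.read_camera(n)
np.savez(f'pics/{f}.npz',p=p,d=d,**{k:np.array(v) for k,v in c.items()});cv2.imwrite(f'pics/{f}.png',p[:,:,::-1])
E
python3 look.py wrist w1
```

```text
time: 1.82
tool_pos: [0.5359, -0.066, 0.2153]
tcp_rot: [-0.009, 1.57, 0.008]
wrist_force: [0.1, 0.5, 0.6]
width: 0.586
time: 2.15
tool_pos: [0.5392, -0.0904, 0.1618]
tcp_rot: [-0.006, 1.577, 0.009]
wrist_force: [-0.3, 0.2, -0.3]
width: 0.584
t 2.15 pos [ 0.5392 -0.0904  0.1618] phi 0.56 downerr [-0.007  0.002  0.   ] w 4.99 q [-0.21  0.09  1.96  0.    1.09 -1.79] F [-0.3  0.2 -0.3]
dp cm [12.18 -0.23  0.36] rotx -0.006
```

View pics/w1.png

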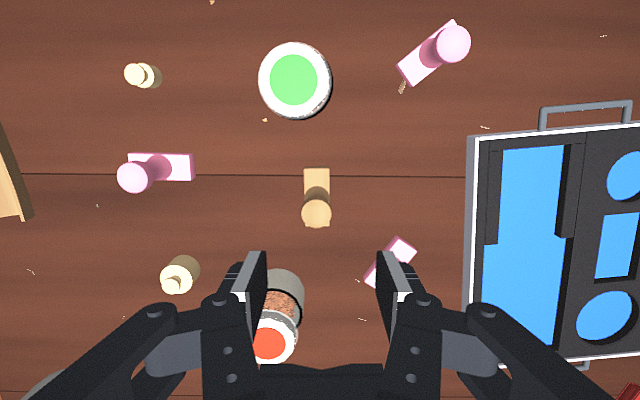

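The wrist view shows the wooden stamp at (317,200) in front of the jaws, with the green dot at (293,79) and the large brass weight at (178,275). The tray is on the right. I'll cross-check these positions from this view.

```bash
python3 - <<'E'
from h import *
z=np.load('pics/w1.npz');c={k:z[k] for k in('fx','fy','cx','cy','dist','rvec','tvec')};p,d=z['p'],z['d']
W=cloud(c,d);hsv=cv2.cvtColor(p,cv2.COLOR_RGB2HSV);H,S,V=[hsv[...,i].astype(int) for i in range(3)]
m=(H>45)&(H<75)&(S>100)&(np.mgrid[:400,:640][0]<150);v,u=np.where(m);print('green',plane(c,[[u.mean(),v.mean()]],.086).round(4),W[m].mean(0).round(4))
for nm,uv,zz in [('knob',(316.5,214.5),.061),('brassL',(171,285),.036),('brassS',(133,73),.029)]: print(nm,plane(c,[uv],zz).round(4),W[int(uv[1]),int(uv[0])].round(4))
print('stamp block far corners',plane(c,[[303,169],[329.5,169]],.014).round(4)[:,:2].tolist())
B=((H>100)&(H<120)&(S>120)&(V>120)).astype(np.uint8);n,l,st,ce=cv2.connectedComponentsWithStats(B)
for i in range(1,n):
    if st[i,4]>200:
        cn=cv2.findContours((l==i).astype(np.uint8),0,2)[0][0].reshape(-1,2);P=plane(c,cn,.006)[:,:2].astype(np.float32)*1000
        print(st[i],cv2.minAreaRect(P))
E
```

```text
green [[ 0.449  -0.1085  0.086 ]] [ 0.4493 -0.1084  0.0881]
knob [[ 0.5438 -0.0921  0.061 ]] [ 0.5433 -0.0925  0.0613]
brassL [[ 0.6171 -0.2167  0.036 ]] [ 0.617  -0.2165  0.0363]
brassS [[ 0.4462 -0.2281  0.029 ]] [ 0.4463 -0.2274  0.0303]
stamp block far corners [[0.5196, -0.104], [0.5194, -0.0819]]
[  481   145    86   200 11602] ((601.912109375, 101.80781555175781), (206.12515258789062, 76.97736358642578), 5.950873851776123)
[ 606  151   34   50 1298] ((525.226318359375, 177.23631286621094), (42.474273681640625, 29.545475006103516), 15.705801963806152)
[ 594  212   46   67 2123] ((590.8341674804688, 188.5475311279297), (65.36505126953125, 33.599151611328125), 5.776818752288818)
[ 576  291   56   49 2055] ((666.8344116210938, 196.7622528076172), (54.91428756713867, 56.061241149902344), 89.79301452636719)
```

```bash

python3 -m creep '[{"grip":5,"dp":[4,-0.2,0.4],"rotation":[0,0,0]},{"grip":5,"dp":[8,-0.2,0.4],"rotation":[0,0,0]},{"grip":5,"dp":[11,-0.2,0.4],"rotation":[0,0,0]},{"grip":5,"dp":[12.2,-0.2,0.4],"rotation":[0,0,0]},{"grip":5,"dp":[12.2,-0.2,0.4],"rotation":[0,0,0]}]'
python3 go.py .543 -.0923 .037 0.9; python3 look.py wrist w2
```

```text
time: 2.62
tool_pos: [0.5435, -0.091, 0.041]
tcp_rot: [-0.009, 1.576, 0.011]
wrist_force: [-0.3, 1.2, 0.3]
width: 0.584
t 2.62 pos [ 0.5435 -0.091   0.041 ] phi 0.73 downerr [-0.006  0.001  0.   ] w 4.98 q [-0.21  0.25  2.04  0.    0.86 -1.79] F [-0.3  1.2  0.3]
dp cm [ 0.4  -0.13 -0.05] rotx -0.003
```

View pics/w2.png

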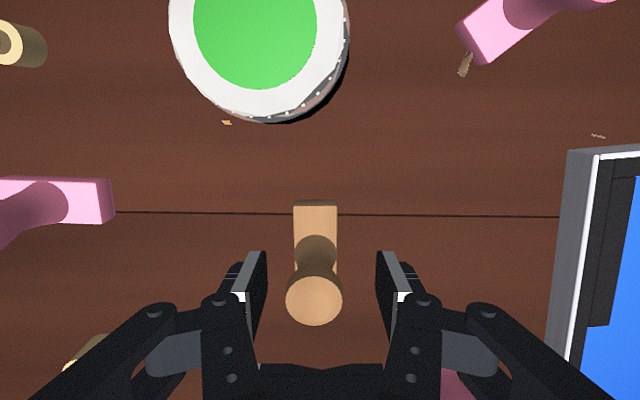

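The knob at (315,295) sits between the pads at columns 255 and 385, and everything else is clear. I'll close on it.

```bash

python3 -m creep '[{"grip":5,"dp":[0.2,-0.1,0],"rotation":[0,0,0]},{"grip":3,"dp":[0.2,-0.1,0],"rotation":[0,0,0]},{"grip":1.5,"dp":[0.2,-0.1,0],"rotation":[0,0,0]},{"grip":1,"dp":[0.2,-0.1,0],"rotation":[0,0,0]},{"grip":1,"dp":[0.2,-0.1,0],"rotation":[0,0,0]}]' 60
python3 -m creep '[{"grip":1,"dp":[0,0,0],"rotation":[0,0,0]},{"grip":1,"dp":[0,0,0],"rotation":[0,0,0]},{"grip":1,"dp":[-1,0,0],"rotation":[0,0,0]},{"grip":1,"dp":[-4,0,0],"rotation":[0,0,0]},{"grip":1,"dp":[-8,0,0],"rotation":[0,0,0]}]' 60
python3 go.py .587 .184 .15 6
```

```text
time: 3.08
tool_pos: [0.5477, -0.0938, 0.0437]
tcp_rot: [-0.009, 1.567, 0.008]
wrist_force: [0.3, 0.7, 7.5]
width: 0.221
time: 3.5
tool_pos: [0.5424, -0.093, 0.1193]
tcp_rot: [-0.008, 1.579, 0.01]
wrist_force: [1.4, 0.2, -1.1]
width: 0.22
t 3.5 pos [ 0.5424 -0.093   0.1193] phi 0.64 downerr [-0.008  0.002  0.   ] w 1.88 q [-0.21  0.15  1.99 -0.    1.01 -1.8 ] F [ 1.4  0.2 -1.1]
dp cm [-3.07 27.65  4.74] rotx -0.094
```

```bash

python3 -m creep '[{"grip":1,"dp":[-1,2,0.4],"rotation":[-0.02,0,0]},{"grip":1,"dp":[-2,6,1.1],"rotation":[-0.04,0,0]},{"grip":1,"dp":[-2,10,1.8],"rotation":[-0.06,0,0]},{"grip":1,"dp":[-2,14,2.5],"rotation":[-0.08,0,0]},{"grip":1,"dp":[-2,18,3.2],"rotation":[-0.094,0,0]}]'
python3 go.py .587 .184 .15 6
```

```text
time: 3.92
tool_pos: [0.5762, 0.0882, 0.1431]
tcp_rot: [-0.083, 1.567, 0.083]
wrist_force: [0.6, 0.1, -0.8]
width: 0.215
t 3.92 pos [0.5762 0.0882 0.1431] phi 6.03 downerr [0.002 0.    0.   ] w 1.83 q [ 0.11  0.17  1.91 -0.    1.06 -1.57] F [ 0.6  0.1 -0.8]
dp cm [-0.69  9.42  2.08] rotx 0.0
```

```bash

python3 -m creep '[{"grip":1,"dp":[0,4,1],"rotation":[0,0,0]},{"grip":1,"dp":[0,8,2],"rotation":[0,0,0]},{"grip":1,"dp":[0,10,2.2],"rotation":[0,0,0]},{"grip":1,"dp":[0,10,2.2],"rotation":[0,0,0]}]'
python3 go.py .587 .184 .06 6; python3 look.py wrist w3
```

```text
time: 4.25
tool_pos: [0.5873, 0.1931, 0.1424]
tcp_rot: [-0.084, 1.568, 0.087]
wrist_force: [0.3, -0.5, -0.7]
width: 0.221
t 4.25 pos [0.5873 0.1931 0.1424] phi 6.27 downerr [0.001 0.002 0.   ] w 1.89 q [ 0.28  0.24  1.83  0.    1.07 -1.4 ] F [ 0.3 -0.5 -0.7]
dp cm [ 8.24 -0.91 -0.15] rotx 0.005
```

View pics/w3.png

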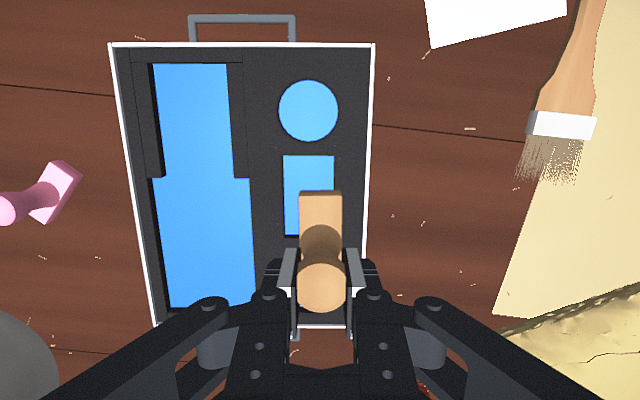

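```bash
cat > tray.py <<'E'
import sys
from h import *
def load(f):
    z=np.load(f'pics/{f}.npz');return {k:z[k] for k in('fx','fy','cx','cy','dist','rvec','tvec')},z['p'],z['d']
def tray(f):
    c,p,d=load(f);o=ray(c,[[0,0]])[0];print('cam',o.round(3))
    hsv=cv2.cvtColor(p,cv2.COLOR_RGB2HSV);H,S,V=[hsv[...,i].astype(int) for i in range(3)]
    B=((H>100)&(H<120)&(S>120)&(V>100)).astype(np.uint8);n,l,st,ce=cv2.connectedComponentsWithStats(B)
    for i in range(1,n):
        if st[i,4]>300:
            cn=cv2.findContours((l==i).astype(np.uint8),0,2)[0][0].reshape(-1,2);P=plane(c,cn,.006)[:,:2].astype(np.float32)*1000
            r=cv2.minAreaRect(P);C=np.array(r[0])/1000
            cor=0.5*.010*(C-o[:2])/(o[2]-.006)
            print(st[i][:4],'rect c',C.round(4),'corrected',(C-cor).round(4),np.round(r[1],1),round(r[2],1))
if __name__=='__main__': tray(sys.argv[1])
E
python3 tray.py w3; python3 - <<'E'
from tray import *
c,p,d=load('w3');W=cloud(c,d)
s=bot.read_state();M=R.from_rotvec(s['tcp_rot']).as_matrix()
T=(W-s['tool_pos'])@M
hsv=cv2.cvtColor(p,cv2.COLOR_RGB2HSV);H,S,V=[hsv[...,i].astype(int) for i in range(3)]
m=(H>=9)&(H<24)&(S<180)&(V>80);m[:185]=0;m[320:]=0;m[:,:295]=0;m[:,350:]=0
for v in range(190,320,6):
    u=np.where(m[v])[0]
    if len(u): print(v,u[0],u[-1],T[v,(u[0]+u[-1])//2].round(4),W[v,(u[0]+u[-1])//2].round(4))
E
```

```text
cam [0.514 0.186 0.271]
[152  63 104 245] rect c [0.6018 0.0977] corrected [0.6001 0.0994] [207.6  79.4] 5.9
[278  80  61  62] rect c [0.5232 0.1773] corrected [0.523  0.1775] [45.4 45.4] 51.0
[283 155  52  80] rect c [0.5902 0.1841] corrected [0.5887 0.1841] [68.  40.7] 4.9
190 334 340 [ 0.0366  0.0117 -0.0291] [0.557  0.1991 0.1056]
196 299 342 [ 0.029  0.003 -0.028] [0.559  0.1906 0.1131]
202 299 342 [ 0.0291  0.003  -0.0249] [0.5621 0.191  0.113 ]
208 299 342 [ 0.03    0.003  -0.0215] [0.5654 0.1914 0.1121]
214 299 342 [ 0.0287  0.003  -0.0188] [0.5681 0.1916 0.1134]
220 299 342 [ 0.028   0.003  -0.0159] [0.571  0.192  0.1142]
226 300 341 [ 0.0263  0.003  -0.0134] [0.5735 0.1922 0.1158]
232 300 341 [ 0.0218  0.003  -0.012 ] [0.5749 0.1924 0.1203]
238 299 342 [ 0.0165  0.003  -0.0111] [0.5757 0.1925 0.1256]
244 299 342 [ 0.0112  0.003  -0.0105] [0.5764 0.1926 0.131 ]
250 301 341 [ 0.0004  0.0034 -0.0125] [0.5744 0.1928 0.1417]
256 301 341 [-0.0076  0.0034 -0.0136] [0.5733 0.1926 0.1497]
262 300 341 [-0.013   0.003  -0.0137] [0.5732 0.1922 0.1551]
268 298 344 [-0.0141  0.0034 -0.0117] [0.5751 0.1928 0.1562]
274 297 344 [-0.0155  0.003  -0.0099] [0.5769 0.1926 0.1576]
280 296 346 [-0.0169  0.0034 -0.0082] [0.5786 0.1932 0.159 ]
286 296 345 [-0.0181  0.003  -0.0063] [0.5805 0.193  0.1602]
292 297 345 [-0.0181  0.0034 -0.0038] [0.583  0.1937 0.1602]
298 297 345 [-0.0183  0.0034 -0.0013] [0.5854 0.1939 0.1604]
304 299 342 [-0.0169  0.003   0.0022] [0.589  0.1939 0.1591]
310 308 333 [-0.014   0.003   0.0069] [0.5936 0.1945 0.1562]
```

```bash

python3 -m creep '[{"grip":1,"dp":[2,-0.6,0.2],"rotation":[0,0,0]},{"grip":1,"dp":[5,-1.1,0.3],"rotation":[0,0,0]},{"grip":1,"dp":[7.5,-1.1,0.3],"rotation":[0,0,0]},{"grip":1,"dp":[7.8,-1.1,0.3],"rotation":[0,0,0]},{"grip":1,"dp":[7.8,-1.1,0.3],"rotation":[0,0,0]}]'
python3 go.py .591 .182 .05 6; python3 look.py wrist w4
```

```text
time: 4.72
tool_pos: [0.5892, 0.176, 0.0614]
tcp_rot: [-0.083, 1.574, 0.081]
wrist_force: [-1.2, 0.2, 0.1]
width: 0.224
t 4.72 pos [0.5892 0.176  0.0614] phi 5.95 downerr [-0.005 -0.002  0.   ] w 1.91 q [ 0.25  0.33  1.89 -0.    0.93 -1.42] F [-1.2  0.2  0.1]
dp cm [1.14 0.58 0.25] rotx -0.001
```

View pics/w4.png

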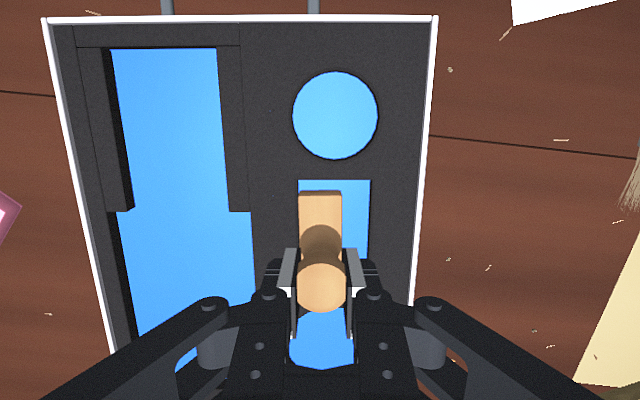

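```bash

python3 -m creep '[{"grip":1,"dp":[0,0.7,0.1],"rotation":[0,0,0]},{"grip":1,"dp":[0,0.7,0.1],"rotation":[0,0,0]},{"grip":1,"dp":[0,0.7,0.1],"rotation":[0,0,0]}]'
python3 go.py .591 .182 .05 6; python3 look.py wrist w5
```

```text
time: 5.02
tool_pos: [0.5931, 0.1857, 0.0655]
tcp_rot: [-0.082, 1.565, 0.084]
wrist_force: [0.3, 0.1, 0.6]
width: 0.221
t 5.02 pos [0.5931 0.1857 0.0655] phi 6.06 downerr [0.004 0.001 0.   ] w 1.89 q [ 0.26  0.33  1.88 -0.    0.93 -1.41] F [0.3 0.1 0.6]
dp cm [ 1.55 -0.35 -0.26] rotx 0.001
```

View pics/w5.png

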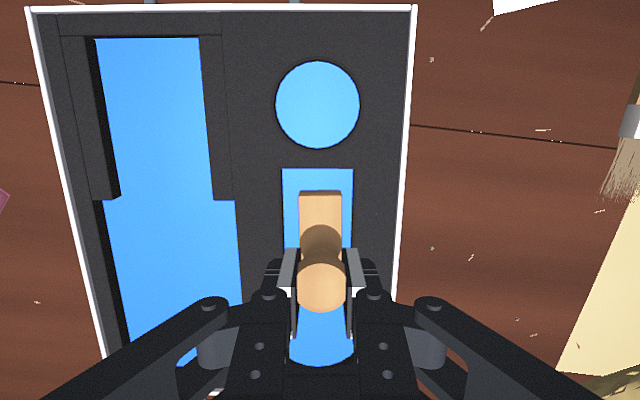

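```bash

python3 -m creep '[{"grip":1,"dp":[0.7,-0.1,0],"rotation":[0,0,0]},{"grip":1,"dp":[1.2,-0.1,0],"rotation":[0,0,0]},{"grip":1,"dp":[1.4,-0.1,0],"rotation":[0,0,0]},{"grip":1,"dp":[1.4,-0.1,0],"rotation":[0,0,0]}]'
python3 go.py .591 .182 .05 6; python3 look.py wrist w6
```

```text
time: 5.4
tool_pos: [0.5914, 0.1839, 0.0497]
tcp_rot: [-0.083, 1.57, 0.082]
wrist_force: [-3.4, -0.7, 6.0]
width: 0.22
t 5.4 pos [0.5914 0.1839 0.0497] phi 6.03 downerr [-0.001 -0.     0.   ] w 1.88 q [ 0.26  0.35  1.89 -0.    0.91 -1.41] F [-3.4 -0.7  6. ]
dp cm [-0.03 -0.18 -0.06] rotx 0.001
```

View pics/w6.png

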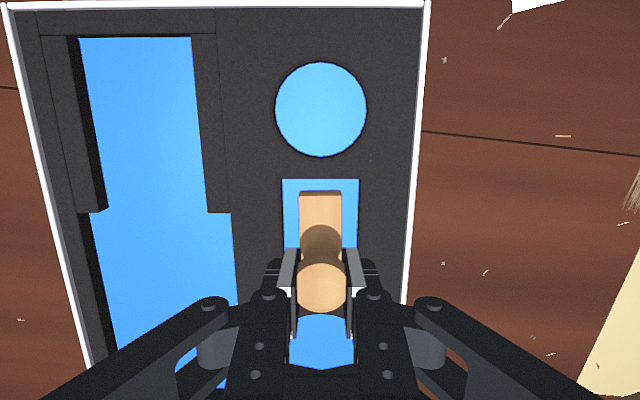

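The stamp is inside its cut-out: block columns 299–342 in cut-out columns 282–358, with 6 N of contact on the floor. I'll release it, opening only part way, and retreat.

```bash

python3 -m creep '[{"grip":2.5,"dp":[0,0,0],"rotation":[0,0,0]},{"grip":3.5,"dp":[0,0,0],"rotation":[0,0,0]},{"grip":4,"dp":[0,0,0],"rotation":[0,0,0]},{"grip":4,"dp":[-2,0,0],"rotation":[0,0,0]},{"grip":4,"dp":[-6,0,0],"rotation":[0,0,0]}]'
python3 -m creep '[{"grip":4,"dp":[-4,-3,0],"rotation":[0,0,0]},{"grip":4,"dp":[-7,-7,0],"rotation":[0,0,0]},{"grip":4.5,"dp":[-7,-11,0],"rotation":[0,0,0]},{"grip":5,"dp":[-7,-15,0],"rotation":[0,0,0]},{"grip":5,"dp":[-7,-19,0],"rotation":[0,0,0]}]'
python3 go.py .616 -.2165 .15 6; python3 look.py wrist w7
```

```text
time: 5.87
tool_pos: [0.5866, 0.1826, 0.1032]
tcp_rot: [-0.085, 1.582, 0.081]
wrist_force: [0.2, 0.7, -0.9]
width: 0.473
time: 6.28
tool_pos: [0.6116, 0.0021, 0.181]
tcp_rot: [-0.084, 1.566, 0.083]
wrist_force: [0.3, -1.2, -0.8]
width: 0.588
t 6.28 pos [0.6116 0.0021 0.181 ] phi 6.1 downerr [ 0.003 -0.     0.   ] w 5.02 q [-0.04  0.19  1.81 -0.    1.13 -1.71] F [ 0.3 -1.2 -0.8]
dp cm [  3.11 -21.78  -1.9 ] rotx 0.002
```

View pics/w7.png

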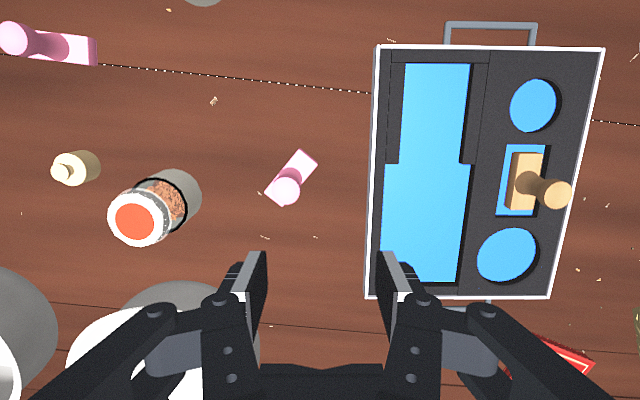

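The stamp stands in its cut-out at (523,180). The weight is next, so I'll check the pan clearance around it first.

```bash
python3 - <<'E'
from h import *
c=bot.get_calibration('top');z=np.load('pics/top0.npz');W=cloud(c,z['d'])
for h in(.03,.06,.08):
    m=(W[...,2]>h)&(W[...,2]<.3)&(W[...,0]>.3)&(np.hypot(W[...,0]-.616,W[...,1]+.2165)>.03)
    P=W[m];D=np.hypot(P[:,0]-.616,P[:,1]+.2165);i=np.argsort(D)[:4000:800];print(h,P[i].round(3).tolist(),D[i].round(3))
E
python3 -m creep '[{"grip":5,"dp":[0,-3,0],"rotation":[0,0,0]},{"grip":5,"dp":[0,-7,0],"rotation":[0,0,0]},{"grip":5,"dp":[0,-11,-0.6],"rotation":[0,0,0]},{"grip":5,"dp":[0,-15,-1.2],"rotation":[0,0,0]},{"grip":5,"dp":[0,-19,-1.7],"rotation":[0,0,0]}]'
python3 -m creep '[{"grip":5,"dp":[2,-2.7,0],"rotation":[0,0,0]},{"grip":5,"dp":[4,-2.7,0],"rotation":[0,0,0]},{"grip":5,"dp":[4,-2.7,0],"rotation":[0,0,0]},{"grip":5,"dp":[4,-2.7,0],"rotation":[0,0,0]},{"grip":5,"dp":[4,-2.7,0],"rotation":[0,0,0]}]'
python3 go.py .6165 -.2165 .030 6; python3 look.py wrist w8
```

```text
0.03 [[0.626, -0.15, 0.052], [0.745, -0.285, 0.04], [0.756, -0.109, 0.078], [0.79, -0.12, 0.095], [0.833, -0.257, 0.069]] [0.067 0.146 0.176 0.199 0.221]
0.06 [[0.625, -0.148, 0.075], [0.719, -0.099, 0.076], [0.463, -0.108, 0.089], [0.796, -0.106, 0.081], [0.849, -0.267, 0.072]] [0.069 0.156 0.188 0.211 0.239]
0.08 [[0.628, -0.147, 0.082], [0.437, -0.101, 0.082], [0.939, -0.139, 0.085], [0.999, -0.202, 0.082], [1.034, -0.189, 0.082]] [0.071 0.213 0.332 0.383 0.419]
time: 6.75
tool_pos: [0.6132, -0.1887, 0.1786]
tcp_rot: [-0.083, 1.57, 0.083]
wrist_force: [0.4, -0.1, 1.0]
width: 0.587
time: 7.17
tool_pos: [0.6167, -0.2133, 0.1393]
tcp_rot: [-0.083, 1.57, 0.083]
wrist_force: [-0.0, -0.7, 0.7]
width: 0.59
t 7.17 pos [ 0.6167 -0.2133  0.1393] phi 6.07 downerr [-0.  0.  0.] w 5.04 q [-0.37  0.3   1.76  0.    1.08 -2.05] F [-0.  -0.7  0.7]
dp cm [10.93 -0.32 -0.05] rotx 0.001
```

View pics/w8.png

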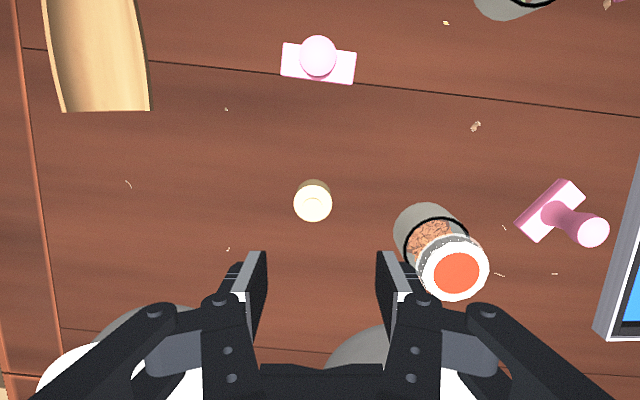

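```bash
python3 - <<'E'
from tray import *
c,p,d=load('w8');W=cloud(c,d)
b=p[170:235,280:345];cv2.imwrite('pics/w8c.png',cv2.resize(b[:,:,::-1],None,fx=8,fy=8))
hsv=cv2.cvtColor(p,cv2.COLOR_RGB2HSV);H,S,V=[hsv[...,i].astype(int) for i in range(3)]
m=(H>15)&(H<32)&(S<150)&(V>130);m[:170]=0;m[235:]=0;m[:,:280]=0;m[:,345:]=0
P=W[m];print('top knob',P[P[:,2]>.033].mean(0).round(4),P[(P[:,2]>.033)].min(0).round(4),P[P[:,2]>.033].max(0).round(4),'y range all',P[:,1].min(),P[:,1].max(),'z hist',np.histogram(P[:,2],8))
E
```

```text
top knob [ 0.616  -0.2188  0.043 ] [ 0.5439 -0.2259  0.0333] [ 0.6264 -0.2116  0.2684] y range all -0.23261900615946474 -0.2022961470416097 z hist (array([874, 322,   0,   0,   0,   0,   0,  11]), array([-0.00058683,  0.0330397 ,  0.06666623,  0.10029275,  0.13391928,
        0.16754581,  0.20117233,  0.23479886,  0.26842539]))
```

View pics/w8c.png

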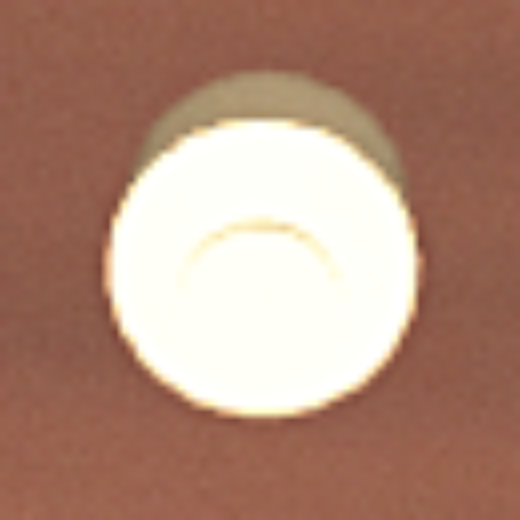

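The large weight has a diameter of about 30 mm, centre (.617,-.2175), z 36 mm. I'll descend on it.

```bash

python3 -m creep '[{"grip":4.5,"dp":[3,-0.4,0],"rotation":[0,0,0]},{"grip":4.5,"dp":[6.5,-0.4,0],"rotation":[0,0,0]},{"grip":4.5,"dp":[9,-0.4,0],"rotation":[0,0,0]},{"grip":4.5,"dp":[10.5,-0.4,0],"rotation":[0,0,0]},{"grip":4.5,"dp":[10.9,-0.4,0],"rotation":[0,0,0]}]'
python3 -m creep '[{"grip":4.5,"dp":[0,0,0],"rotation":[0,0,0]},{"grip":4.5,"dp":[0,0,0],"rotation":[0,0,0]}]'
python3 go.py .617 -.2175 .028 6; python3 look.py wrist w9
```

```text
time: 7.63
tool_pos: [0.6155, -0.2161, 0.0279]
tcp_rot: [-0.083, 1.573, 0.085]
wrist_force: [-0.2, 0.7, 0.7]
width: 0.529
time: 7.8
tool_pos: [0.6185, -0.2178, 0.032]
tcp_rot: [-0.084, 1.567, 0.083]
wrist_force: [0.7, 0.4, 0.1]
width: 0.526
t 7.8 pos [ 0.6185 -0.2178  0.032 ] phi 6.09 downerr [ 0.002 -0.001  0.   ] w 4.49 q [-0.38  0.43  1.81  0.    0.9  -2.05] F [0.7 0.4 0.1]
dp cm [ 0.4   0.05 -0.15] rotx 0.002
```

View pics/w9.png

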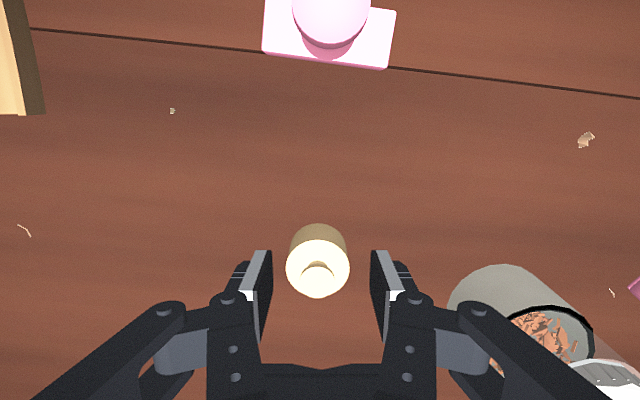

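```bash
python3 - <<'E'
from tray import *
c,p,d=load('w9');W=cloud(c,d);s=bot.read_state()
hsv=cv2.cvtColor(p,cv2.COLOR_RGB2HSV);H,S,V=[hsv[...,i].astype(int) for i in range(3)]
m=(H>15)&(H<32)&(S<150)&(V>110);m[:220]=0;m[305:]=0;m[:,:280]=0;m[:,355:]=0
P=W[m];print(P[P[:,2]>.034].mean(0).round(4),P.min(0).round(4),P.max(0).round(4),s['tool_pos'])
K=np.array([[c['fx'],0,c['cx']],[0,c['fy'],c['cy']],[0,0,1]])
print(cv2.projectPoints(np.array([[s['tool_pos'][0],s['tool_pos'][1],.036]]),c['rvec'],c['tvec'],K,c['dist'])[0])
E
```

```text
[ 0.6168 -0.2188  0.0377] [ 0.5454 -0.2329 -0.0006] [ 0.6479 -0.2003  0.1609] [ 0.61894789 -0.21818339  0.03263586]
[[[317.36567905 283.9398697 ]]]
```

```bash

python3 -m creep '[{"grip":4.5,"dp":[0.3,0,-0.2],"rotation":[0,0,0]},{"grip":4.5,"dp":[0.3,0,-0.2],"rotation":[0,0,0]},{"grip":3,"dp":[0.3,0,-0.2],"rotation":[0,0,0]},{"grip":2,"dp":[0.3,0,-0.2],"rotation":[0,0,0]},{"grip":2,"dp":[0.3,0,-0.2],"rotation":[0,0,0]}]' 60
python3 -m creep '[{"grip":2,"dp":[0,0,0],"rotation":[0,0,0]},{"grip":2,"dp":[0,0,0],"rotation":[0,0,0]}]'
python3 go.py .617 -.2175 .028 6
```

```text
time: 8.27
tool_pos: [0.6158, -0.2187, 0.0284]
tcp_rot: [-0.083, 1.568, 0.082]
wrist_force: [-0.2, -0.1, 4.6]
width: 0.315
time: 8.43
tool_pos: [0.6158, -0.2187, 0.0284]
tcp_rot: [-0.083, 1.568, 0.082]
wrist_force: [-1.2, 0.8, 6.4]
width: 0.318
t 8.43 pos [ 0.6158 -0.2187  0.0284] phi 6.02 downerr [ 0.002 -0.001  0.   ] w 2.71 q [-0.38  0.43  1.82 -0.    0.89 -2.06] F [-1.2  0.8  6.4]
dp cm [0.04 0.11 0.13] rotx 0.0
```

```bash

python3 -m creep '[{"grip":2,"dp":[-2,0,0],"rotation":[0,0,0]},{"grip":2,"dp":[-6,0,0],"rotation":[0,0,0]},{"grip":2,"dp":[-10,0.5,0],"rotation":[0,0,0]},{"grip":2,"dp":[-12.5,3,-0.5],"rotation":[0,0,0]},{"grip":2,"dp":[-12.5,7,-1.2],"rotation":[0,0,0]}]'
python3 -m creep '[{"grip":2,"dp":[0,4,-0.9],"rotation":[0,0,0]},{"grip":2,"dp":[0,8,-2],"rotation":[0,0,0]},{"grip":2,"dp":[0,12,-3.1],"rotation":[0,0,0]},{"grip":2,"dp":[0,16,-4],"rotation":[0,0,0]},{"grip":2,"dp":[0,20,-4.6],"rotation":[0,0,0]}]'
python3 go.py .522 .178 .14 6
```

```text
time: 8.85
tool_pos: [0.6012, -0.1535, 0.1602]
tcp_rot: [-0.084, 1.556, 0.075]
wrist_force: [2.0, 1.3, 0.3]
width: 0.314
time: 9.27
tool_pos: [0.5269, 0.0456, 0.1516]
tcp_rot: [-0.082, 1.571, 0.082]
wrist_force: [0.6, -1.0, -1.4]
width: 0.315
t 9.27 pos [0.5269 0.0456 0.1516] phi 5.99 downerr [-0.001  0.     0.   ] w 2.69 q [ 0.04  0.07  2.01  0.    1.06 -1.64] F [ 0.6 -1.  -1.4]
dp cm [ 1.16 13.22  0.89] rotx -0.0
```

```bash

python3 -m creep '[{"grip":2,"dp":[0,4,0.3],"rotation":[0,0,0]},{"grip":2,"dp":[0,8,0.6],"rotation":[0,0,0]},{"grip":2,"dp":[0,11.5,0.8],"rotation":[0,0,0]},{"grip":2,"dp":[0,13,0.9],"rotation":[0,0,0]},{"grip":2,"dp":[0,13,0.9],"rotation":[0,0,0]}]'
python3 -m creep '[{"grip":2,"dp":[2,0,0],"rotation":[0,0,0]},{"grip":2,"dp":[4,0,0],"rotation":[0,0,0]},{"grip":2,"dp":[5,0,0],"rotation":[0,0,0]},{"grip":2,"dp":[5,0,0],"rotation":[0,0,0]},{"grip":2,"dp":[5,0,0],"rotation":[0,0,0]}]'
python3 go.py .522 .178 .034 6; python3 look.py wrist w10; python3 tray.py w10
```

```text
time: 9.68
tool_pos: [0.5234, 0.1777, 0.1518]
tcp_rot: [-0.085, 1.57, 0.087]
wrist_force: [-0.2, -0.3, -0.8]
width: 0.317
time: 10.1
tool_pos: [0.5235, 0.1734, 0.1013]
tcp_rot: [-0.083, 1.572, 0.081]
wrist_force: [0.0, -0.3, -0.4]
width: 0.315
t 10.1 pos [0.5235 0.1734 0.1013] phi 5.98 downerr [-0.002 -0.001  0.   ] w 2.69 q [ 0.27  0.17  2.   -0.    0.97 -1.4 ] F [ 0.  -0.3 -0.4]
dp cm [ 6.73  0.47 -0.08] rotx -0.0
cam [0.451 0.167 0.231]
[156 165  96 151] rect c [0.5596 0.0895] corrected [0.5572 0.0912] [118.2  71.7] 6.1
[293 182  65  56] rect c [0.5228 0.1775] corrected [0.5212 0.1772] [40.  45.2] 2.2
[340 292  12  40] rect c [0.6039 0.2022] corrected [0.6005 0.2014] [35.1  8.1] 5.3
[298 299  14  33] rect c [0.6102 0.171 ] corrected [0.6067 0.1709] [29.   9.6] 6.4
[293 352  63  18] rect c [0.6519 0.1907] corrected [0.6474 0.1901] [16.8 50.7] 3.7
[194 370  29  30] rect c [0.6905 0.1004] corrected [0.6852 0.1019] [12.3 40.6] 55.3
```

View pics/w10.png

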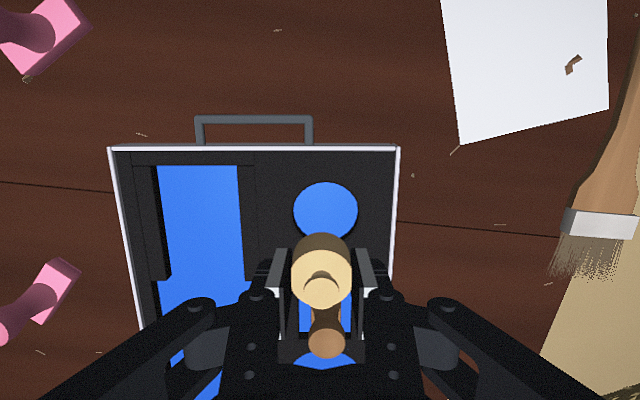

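```bash

python3 -m creep '[{"grip":2,"dp":[1,0.4,-0.1],"rotation":[0,0,0]},{"grip":2,"dp":[3,0.4,-0.1],"rotation":[0,0,0]},{"grip":2,"dp":[4.2,0.4,-0.1],"rotation":[0,0,0]},{"grip":2,"dp":[4.5,0.4,-0.1],"rotation":[0,0,0]},{"grip":2,"dp":[4.5,0.4,-0.1],"rotation":[0,0,0]}]'
python3 -m creep '[{"grip":2,"dp":[0,0,0],"rotation":[0,0,0]},{"grip":2,"dp":[0,0,0],"rotation":[0,0,0]}]'
python3 go.py .522 .178 .034 6; python3 look.py wrist w11
```

```text
time: 10.57
tool_pos: [0.5217, 0.1779, 0.0559]
tcp_rot: [-0.083, 1.572, 0.082]
wrist_force: [-0.5, -0.5, -1.2]
width: 0.318
time: 10.73
tool_pos: [0.5237, 0.1785, 0.0581]
tcp_rot: [-0.082, 1.568, 0.083]
wrist_force: [0.3, 0.2, -1.2]
width: 0.317
t 10.73 pos [0.5237 0.1785 0.0581] phi 6.03 downerr [0.001 0.    0.   ] w 2.71 q [ 0.28  0.23  2.03 -0.    0.88 -1.39] F [ 0.3  0.2 -1.2]
dp cm [ 2.41 -0.03 -0.17] rotx 0.0
```

View pics/w11.png

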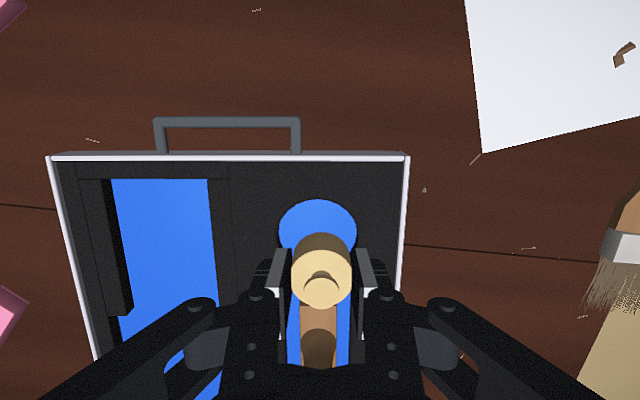

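```bash

python3 -m creep '[{"grip":2,"dp":[0.8,0,-0.1],"rotation":[0,0,0]},{"grip":2,"dp":[1.6,0,-0.1],"rotation":[0,0,0]},{"grip":2,"dp":[2.1,0,-0.1],"rotation":[0,0,0]},{"grip":2,"dp":[2.3,0,-0.1],"rotation":[0,0,0]},{"grip":2,"dp":[2.3,0,-0.1],"rotation":[0,0,0]}]'
python3 -m creep '[{"grip":2,"dp":[0,0,0],"rotation":[0,0,0]}]'
python3 go.py .522 .178 .034 6; python3 look.py wrist w12
```

```text
time: 11.2
tool_pos: [0.5213, 0.178, 0.0344]
tcp_rot: [-0.083, 1.571, 0.082]
wrist_force: [-3.8, -1.4, 6.3]
width: 0.316
time: 11.28
tool_pos: [0.5212, 0.178, 0.0343]
tcp_rot: [-0.083, 1.571, 0.082]
wrist_force: [-3.7, -1.0, 6.5]
width: 0.315
t 11.28 pos [0.5212 0.178  0.0343] phi 6.03 downerr [-0.002 -0.001  0.   ] w 2.69 q [ 0.28  0.26  2.04 -0.    0.84 -1.39] F [-3.7 -1.   6.5]
dp cm [ 0.03 -0.01  0.08] rotx 0.001
```

View pics/w12.png

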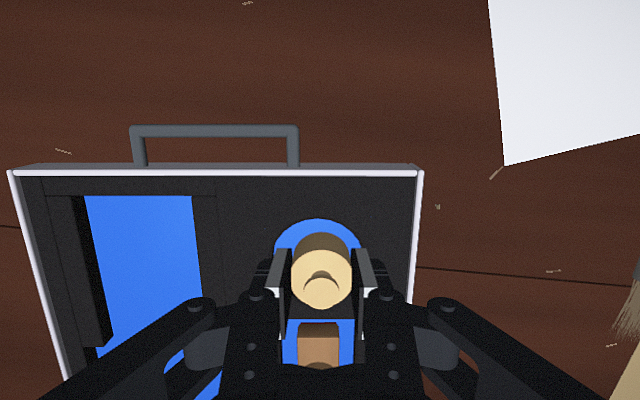

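The weight is on the floor of its cut-out (6 N of contact, TCP 6 mm above the height at which I gripped it). I'll release it and head for the scoop.

```bash

python3 -m creep '[{"grip":3,"dp":[0,0,0],"rotation":[0,0,0]},{"grip":3.8,"dp":[0,0,0],"rotation":[0,0,0]},{"grip":4,"dp":[-0.5,0,0],"rotation":[0,0,0]},{"grip":4,"dp":[-3,0,0],"rotation":[0,0,0]},{"grip":4,"dp":[-7,0,0],"rotation":[0,0,0]}]'
python3 -m creep '[{"grip":4,"dp":[-4,-2,0],"rotation":[0,0,0]},{"grip":4,"dp":[-8,-5,0],"rotation":[0,0,0]},{"grip":4.5,"dp":[-9,-9,0],"rotation":[0,0,0]},{"grip":5,"dp":[-9,-13,0],"rotation":[0,0,0]},{"grip":5,"dp":[-9,-17,0],"rotation":[0,0,0]}]'
python3 go.py .4375 -.3807 .16 6.2; python3 look.py wrist w13
```

```text
time: 11.75
tool_pos: [0.5178, 0.1769, 0.1003]
tcp_rot: [-0.085, 1.579, 0.081]
wrist_force: [0.2, -0.7, 0.4]
width: 0.467
time: 12.17
tool_pos: [0.5409, 0.0128, 0.1975]
tcp_rot: [-0.084, 1.563, 0.084]
wrist_force: [0.7, -0.3, -0.6]
width: 0.586
t 12.17 pos [0.5409 0.0128 0.1975] phi 6.12 downerr [ 0.006 -0.     0.   ] w 5.0 q [-0.02  0.04  1.95  0.    1.14 -1.7 ] F [ 0.7 -0.3 -0.6]
dp cm [  3.69 -38.02 -14.5 ] rotx -0.001
```

View pics/w13.png

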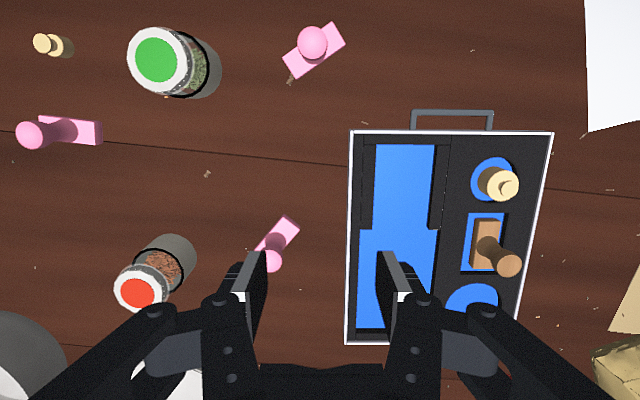

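Weight and stamp are both seated upright, at (494,180) and (485,245). I'm moving on to the scoop.

```bash

python3 -m creep '[{"grip":5,"dp":[0,-3,-1],"rotation":[0,0,0]},{"grip":5,"dp":[0,-6.8,-2.4],"rotation":[0,0,0]},{"grip":5,"dp":[0,-10.6,-3.8],"rotation":[0,0,0]},{"grip":5,"dp":[0,-14.4,-5.2],"rotation":[0,0,0]},{"grip":5,"dp":[0,-18.2,-6.7],"rotation":[0,0,0]}]'
python3 -m creep '[{"grip":5,"dp":[0,-3.8,-1.5],"rotation":[0,0,0]},{"grip":5,"dp":[0,-7.6,-3],"rotation":[0,0,0]},{"grip":5,"dp":[1,-11.4,-4.5],"rotation":[0,0,0]},{"grip":5,"dp":[2,-15.2,-6],"rotation":[0,0,0]},{"grip":5,"dp":[3,-18,-7],"rotation":[0,0,0]}]'
python3 -m creep '[{"grip":5,"dp":[1,-1,0],"rotation":[0,0,0]},{"grip":5,"dp":[1,-1,0],"rotation":[0,0,0]},{"grip":5,"dp":[1,-1,0],"rotation":[0,0,0]}]'
python3 go.py .4375 -.3807 .026 6.2; python3 look.py wrist w14
```

```text
time: 12.63
tool_pos: [0.4911, -0.1755, 0.1943]
tcp_rot: [-0.083, 1.569, 0.083]
wrist_force: [-0.3, -1.0, 0.7]
width: 0.581
time: 13.05
tool_pos: [0.44, -0.3633, 0.1643]
tcp_rot: [-0.083, 1.569, 0.08]
wrist_force: [0.6, 0.2, -0.4]
width: 0.589
time: 13.3
tool_pos: [0.4416, -0.3696, 0.1531]
tcp_rot: [-0.08, 1.571, 0.084]
wrist_force: [-0.0, 0.6, 0.0]
width: 0.586
t 13.3 pos [ 0.4416 -0.3696  0.1531] phi 5.95 downerr [-0.002  0.002  0.   ] w 5.01 q [-0.74  0.15  1.91  0.    1.08 -2.42] F [-0.   0.6  0. ]
dp cm [12.71 -1.09 -0.5 ] rotx -0.004
```

View pics/w14.png

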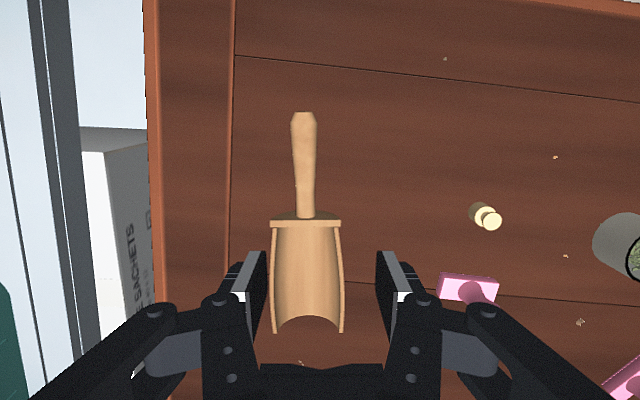

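The scoop's handle runs from (304,112) to (306,215). The bowl lies beyond it, so it matches the cut-out's direction. I'll refine the handle axis.

```bash
python3 - <<'E'
from tray import *
c,p,d=load('w14');W=cloud(c,d)
hsv=cv2.cvtColor(p,cv2.COLOR_RGB2HSV);H,S,V=[hsv[...,i].astype(int) for i in range(3)]
m=(H>=9)&(H<25)&(V>130);
pts=[]
for v in range(114,214,8):
    u=np.where(m[v,270:340])[0]+270
    mid=(u[0]+u[-1])/2; pts.append((mid,v)); print(v,u[0],u[-1],W[v,int(mid)].round(4),plane(c,[(mid,v)],.022)[0].round(4),'width',round(float(np.ptp(plane(c,[(u[0],v),(u[-1],v)],.017)[:,1])),4))
P=plane(c,pts,.022);f=np.polyfit(P[:,0],P[:,1],1);print(f,np.degrees(np.arctan(f[0])))
print('ends',plane(c,[(304,111.5),(303,333),(344,332),(306,214)],.02).round(4))
E
```

```text
114 294 312 [ 0.3791 -0.388   0.0259] [ 0.3793 -0.3881  0.022 ] width 0.0137
122 290 316 [ 0.3848 -0.3874  0.0275] [ 0.3851 -0.3876  0.022 ] width 0.0199
130 291 315 [ 0.3905 -0.3868  0.0287] [ 0.391  -0.3871  0.022 ] width 0.0185
138 292 315 [ 0.3964 -0.3863  0.0275] [ 0.397  -0.3862  0.022 ] width 0.0178
146 292 315 [ 0.4023 -0.3858  0.0276] [ 0.403  -0.3856  0.022 ] width 0.0179
154 292 315 [ 0.4083 -0.3853  0.0277] [ 0.4092 -0.3851  0.022 ] width 0.018
162 293 314 [ 0.4146 -0.3848  0.0267] [ 0.4154 -0.3845  0.022 ] width 0.0166
170 294 314 [ 0.4209 -0.3835  0.0256] [ 0.4216 -0.3836  0.022 ] width 0.0159
178 295 314 [ 0.427  -0.3829  0.0267] [ 0.428  -0.3826  0.022 ] width 0.0152
186 295 313 [ 0.4338 -0.3823  0.0249] [ 0.4345 -0.3824  0.022 ] width 0.0145
194 296 313 [ 0.44   -0.3817  0.0259] [ 0.441  -0.3814  0.022 ] width 0.0138
202 296 313 [ 0.4466 -0.3811  0.0257] [ 0.4477 -0.3808  0.022 ] width 0.0139
210 297 314 [ 0.4537 -0.3798  0.0241] [ 0.4544 -0.3794  0.022 ] width 0.014
[ 0.11269365 -0.431059  ] 6.429743069889141
ends [[ 0.3775 -0.3876  0.02  ]
 [ 0.5744 -0.3709  0.02  ]
 [ 0.5695 -0.3333  0.02  ]
 [ 0.4584 -0.3787  0.02  ]]
```

```bash

python3 -m creep '[{"grip":4,"dp":[3,-1.2,-0.5],"rotation":[-0.008,0,0]},{"grip":4,"dp":[6.5,-1.2,-0.5],"rotation":[-0.008,0,0]},{"grip":4,"dp":[9.5,-1.2,-0.5],"rotation":[-0.008,0,0]},{"grip":4,"dp":[11.5,-1.2,-0.5],"rotation":[-0.008,0,0]},{"grip":4,"dp":[11.8,-1.2,-0.5],"rotation":[-0.008,0,0]}]'
python3 -m creep '[{"grip":4,"dp":[0,0,0],"rotation":[0,0,0]},{"grip":4,"dp":[0,0,0],"rotation":[0,0,0]}]'
python3 go.py .438 -.3817 .026 6.4; python3 look.py wrist w15
```

```text
time: 13.77
tool_pos: [0.4366, -0.3786, 0.0324]
tcp_rot: [-0.086, 1.574, 0.095]
wrist_force: [0.3, 2.0, -0.1]
width: 0.474
time: 13.93
tool_pos: [0.4398, -0.3826, 0.0377]
tcp_rot: [-0.091, 1.567, 0.089]
wrist_force: [0.5, 0.0, 0.4]
width: 0.467
t 13.93 pos [ 0.4398 -0.3826  0.0377] phi 6.58 downerr [ 0.002 -0.001  0.   ] w 3.98 q [-0.76  0.3   1.98  0.    0.86 -2.44] F [0.5 0.  0.4]
dp cm [ 1.17  0.11 -0.17] rotx 0.003
```

View pics/w15.png

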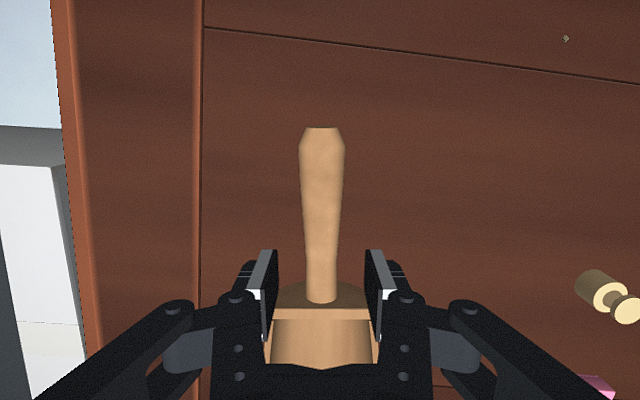

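```bash

python3 -m creep '[{"grip":4,"dp":[0.6,0,-0.2],"rotation":[0,0,0]},{"grip":4,"dp":[1.1,0,-0.2],"rotation":[0,0,0]},{"grip":4,"dp":[1.1,0,-0.2],"rotation":[0,0,0]},{"grip":4,"dp":[1.1,0,-0.2],"rotation":[0,0,0]}]'
python3 go.py .438 -.3817 .026 6.4
```

```text
time: 14.32
tool_pos: [0.4361, -0.383, 0.0252]
tcp_rot: [-0.089, 1.569, 0.089]
wrist_force: [-0.1, -0.1, -0.0]
width: 0.471
t 14.32 pos [ 0.4361 -0.383   0.0252] phi 6.47 downerr [-0.  0.  0.] w 4.03 q [-0.76  0.32  1.99  0.    0.84 -2.45] F [-0.1 -0.1 -0. ]
dp cm [-0.08  0.11  0.2 ] rotx 0.001
```

```bash

python3 -m creep '[{"grip":2.5,"dp":[-0.1,0.1,0.1],"rotation":[0,0,0]},{"grip":1.2,"dp":[-0.1,0.1,0.1],"rotation":[0,0,0]},{"grip":0.5,"dp":[-0.1,0.1,0.1],"rotation":[0,0,0]},{"grip":0.5,"dp":[-0.1,0.1,0.1],"rotation":[0,0,0]},{"grip":0.5,"dp":[-0.1,0.1,0.1],"rotation":[0,0,0]}]' 90
python3 -m creep '[{"grip":0.5,"dp":[0,0,0],"rotation":[0,0,0]},{"grip":0.5,"dp":[-0.5,0,0],"rotation":[0,0,0]},{"grip":0.5,"dp":[-2,0,0],"rotation":[0,0,0]},{"grip":0.5,"dp":[-4,0,0],"rotation":[0,0,0]},{"grip":0.5,"dp":[-7,0,0],"rotation":[0,0,0]}]'
python3 go.py .564 .0954 .15 5.9; python3 look.py wrist w16
```

```text
time: 14.73
tool_pos: [0.4374, -0.3822, 0.0266]
tcp_rot: [-0.089, 1.569, 0.089]
wrist_force: [-1.2, 1.2, 2.8]
width: 0.205
time: 15.15
tool_pos: [0.4352, -0.38, 0.0937]
tcp_rot: [-0.085, 1.573, 0.093]
wrist_force: [0.1, 0.7, -0.7]
width: 0.206
t 15.15 pos [ 0.4352 -0.38    0.0937] phi 6.49 downerr [-0.005  0.005  0.   ] w 1.75 q [-0.76  0.23  1.95  0.    0.97 -2.44] F [ 0.1  0.7 -0.7]
dp cm [-5.47 45.81 18.15] rotx 0.01
```

View pics/w16.png

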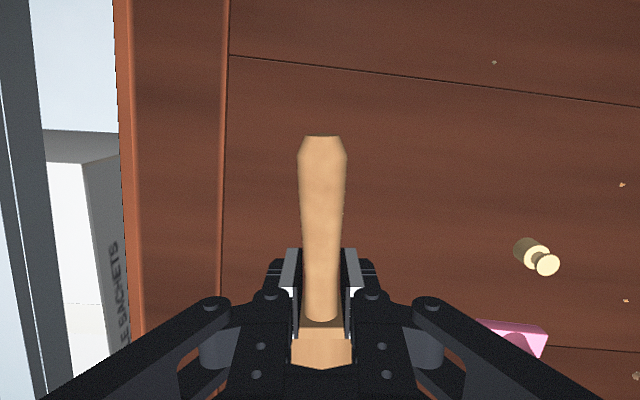

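Held and lifted. I'll carry it high enough to clear the jars and pans.

```bash

python3 -m creep '[{"grip":0.5,"dp":[-2,0.5,0.2],"rotation":[0,0,0]},{"grip":0.5,"dp":[-5,2,0.8],"rotation":[0,0,0]},{"grip":0.5,"dp":[-7.5,5,2],"rotation":[0,0,0]},{"grip":0.5,"dp":[-8.5,8.5,3.4],"rotation":[0,0,0]},{"grip":0.5,"dp":[-8.5,12,4.8],"rotation":[0.01,0,0]}]'
python3 -m creep '[{"grip":0.5,"dp":[0,3.5,1.4],"rotation":[0,0,0]},{"grip":0.5,"dp":[0,7,2.8],"rotation":[0,0,0]},{"grip":0.5,"dp":[0,10.5,4.2],"rotation":[0,0,0]},{"grip":0.5,"dp":[0,14,5.6],"rotation":[0,0,0]},{"grip":0.5,"dp":[0,17.5,7],"rotation":[0,0,0]}]'
python3 go.py .564 .0954 .15 5.9
```

```text
time: 15.62
tool_pos: [0.4736, -0.2578, 0.1852]
tcp_rot: [-0.083, 1.563, 0.076]
wrist_force: [1.0, -0.1, -0.8]
width: 0.206
time: 16.03
tool_pos: [0.523, -0.0742, 0.1811]
tcp_rot: [-0.081, 1.569, 0.081]
wrist_force: [0.5, -1.5, -0.2]
width: 0.205
t 16.03 pos [ 0.523  -0.0742  0.1811] phi 5.9 downerr [ 0. -0.  0.] w 1.75 q [-0.19  0.04  1.99 -0.    1.12 -1.86] F [ 0.5 -1.5 -0.2]
dp cm [ 3.11 16.45  5.82] rotx 0.0
```

```bash

python3 -m creep '[{"grip":0.5,"dp":[0,4,1.4],"rotation":[0,0,0]},{"grip":0.5,"dp":[0,8,2.8],"rotation":[0,0,0]},{"grip":0.5,"dp":[0,12,4.2],"rotation":[0,0,0]},{"grip":0.5,"dp":[1,15,5.4],"rotation":[0,0,0]},{"grip":0.5,"dp":[2.5,16.4,5.9],"rotation":[0,0,0]}]'
python3 -m creep '[{"grip":0.5,"dp":[2,0,0],"rotation":[0,0,0]},{"grip":0.5,"dp":[4,0,0],"rotation":[0,0,0]},{"grip":0.5,"dp":[5,0,0],"rotation":[0,0,0]},{"grip":0.5,"dp":[5,0,0],"rotation":[0,0,0]},{"grip":0.5,"dp":[5,0,0],"rotation":[0,0,0]}]'
python3 go.py .565 .0957 .05 5.9; python3 look.py wrist w17;python3 look.py scene s17
```

```text
time: 16.45
tool_pos: [0.5671, 0.0977, 0.1579]
tcp_rot: [-0.082, 1.564, 0.085]
wrist_force: [0.8, -0.6, -0.8]
width: 0.206
time: 16.87
tool_pos: [0.5642, 0.0929, 0.1056]
tcp_rot: [-0.081, 1.571, 0.081]
wrist_force: [0.0, 0.1, -0.5]
width: 0.203
t 16.87 pos [0.5642 0.0929 0.1056] phi 5.89 downerr [-0.002 -0.     0.   ] w 1.73 q [ 0.12  0.2   1.96  0.    0.99 -1.55] F [ 0.   0.1 -0.5]
dp cm [5.56 0.27 0.12] rotx -0.0
```

View pics/w17.png

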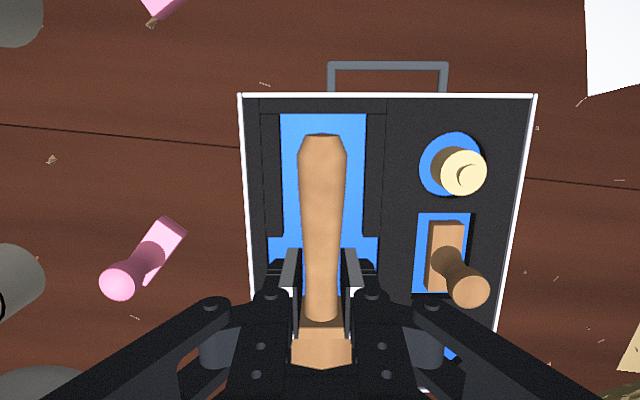

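View pics/s17.png

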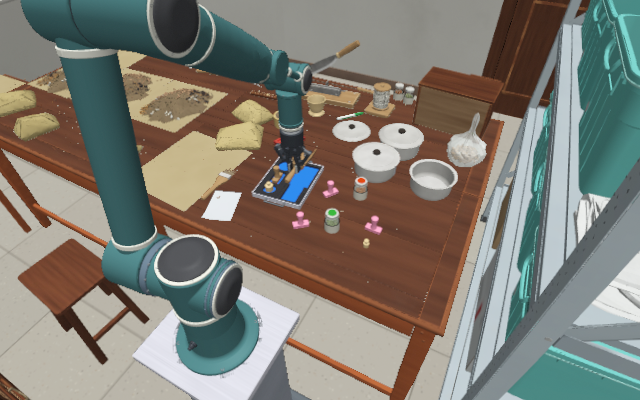

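```bash
python3 - <<'E'
from tray import *
for f in('w14','w17'):
    c,p,d=load(f);W=cloud(c,d)
    vs=range(120,212,15) if f=='w14' else range(150,300,20)
    for v in vs: 
        u=320 if f=='w17' else 304
        if f=='w17': u=322
        print(f,v,W[v,u].round(4))
E
python3 -c "
import cv2;p=cv2.imread('pics/s17.png')[110:220,230:350];cv2.imwrite('pics/s17c.png',cv2.resize(p,None,fx=6,fy=5))"
```

```text
w14 120 [ 0.3833 -0.3868  0.0267]
w14 135 [ 0.3942 -0.3858  0.0271]
w14 150 [ 0.4053 -0.3848  0.0272]
w14 165 [ 0.4169 -0.3838  0.0265]
w14 180 [ 0.4286 -0.3827  0.0266]
w14 195 [ 0.441  -0.3817  0.0254]
w14 210 [ 0.4535 -0.3805  0.0252]
w17 150 [0.5093 0.0888 0.1052]
w17 170 [0.5167 0.0895 0.1072]
w17 190 [0.5249 0.0904 0.1062]
w17 210 [0.5333 0.0913 0.1057]
w17 230 [0.5419 0.0922 0.1057]
w17 250 [0.5513 0.0932 0.1045]
w17 270 [0.5607 0.0942 0.1045]
w17 290 [0.5704 0.0952 0.1045]
```

View pics/s17c.png

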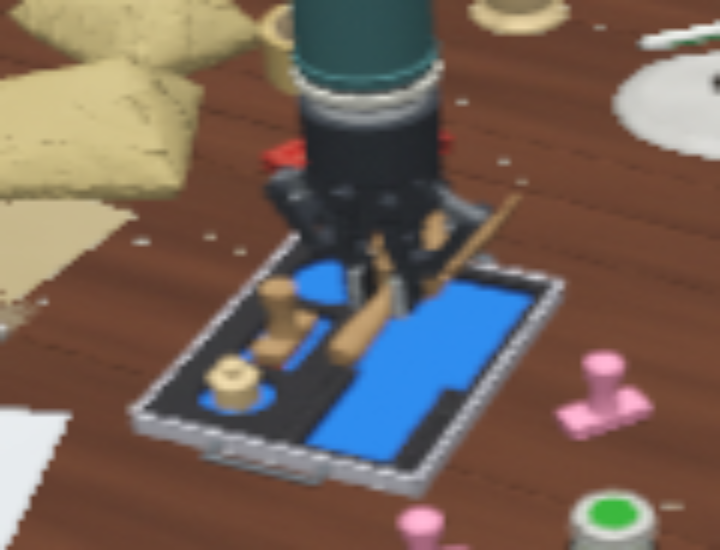

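```bash

python3 -m creep '[{"grip":0.5,"dp":[2,0.2,0.1],"rotation":[0,0,0]},{"grip":0.5,"dp":[4,0.2,0.1],"rotation":[0,0,0]},{"grip":0.5,"dp":[5,0.2,0.1],"rotation":[0,0,0]},{"grip":0.5,"dp":[5,0.2,0.1],"rotation":[0,0,0]},{"grip":0.5,"dp":[5,0.2,0.1],"rotation":[0,0,0]}]'
python3 go.py .565 .0957 .0326 5.9; python3 look.py wrist w18;python3 look.py top t18
python3 -c "
import cv2;p=cv2.imread('pics/t18.png')[130:260,210:330];cv2.imwrite('pics/t18c.png',cv2.resize(p,None,fx=5,fy=4.5))"
```

```text
time: 17.38
tool_pos: [0.5656, 0.0951, 0.0565]
tcp_rot: [-0.081, 1.569, 0.081]
wrist_force: [-0.9, -0.8, -0.0]
width: 0.202
t 17.38 pos [0.5656 0.0951 0.0565] phi 5.89 downerr [-0. -0.  0.] w 1.73 q [ 0.12  0.26  1.99 -0.    0.89 -1.55] F [-0.9 -0.8 -0. ]
dp cm [ 2.39  0.07 -0.05] rotx -0.0
```

View pics/w18.png

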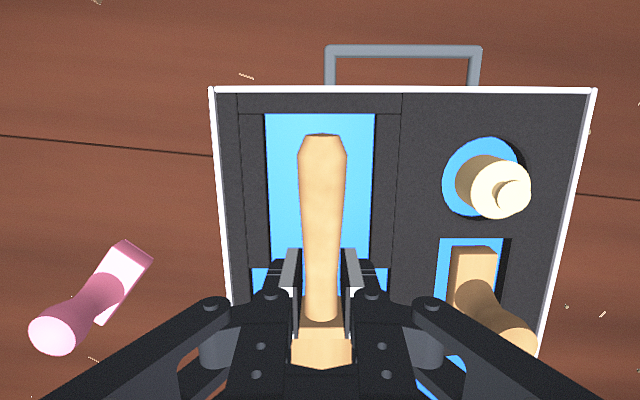

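View pics/t18c.png

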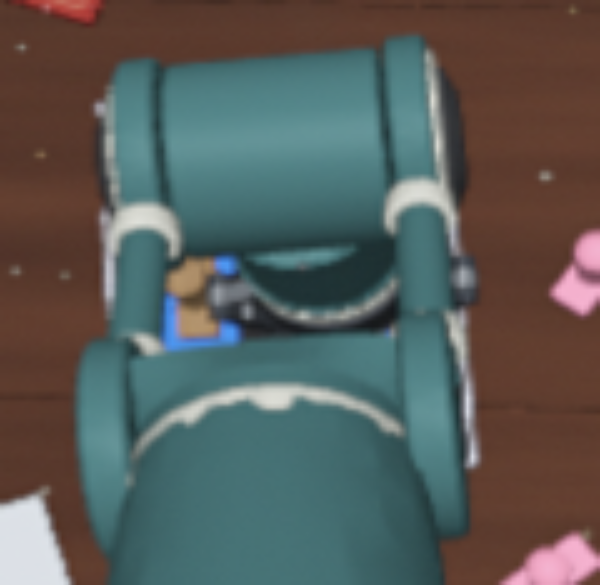

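```bash
python3 - <<'E'
from tray import *
c,p,d=load('w18')
print('handle end',plane(c,[(321,134)],.05).round(4),'edge foam',plane(c,[(321,112.5)],.016).round(4))
print('L/R cutout edges at v160', plane(c,[(263,160),(374,160)],.006).round(4), plane(c,[(263,160),(374,160)],.016).round(4),'handle',plane(c,[(298,160),(347,160)],.047).round(4))
E
```

```text
handle end [[0.5053 0.09   0.05  ]] edge foam [[0.4982 0.0892 0.016 ]]
L/R cutout edges at v160 [[0.5263 0.0608 0.006 ]
 [0.5201 0.1201 0.006 ]] [[0.5244 0.0624 0.016 ]
 [0.5186 0.1184 0.016 ]] handle [[0.5172 0.0816 0.047 ]
 [0.5151 0.1018 0.047 ]]
```

The handle is centred to about 1 mm and its end is 7 mm from the foam edge, against 8 mm nominal. I'm lowering it the rest of the way.

```bash

python3 -m creep '[{"grip":0.5,"dp":[0.7,0,0.1],"rotation":[0,0,0]},{"grip":0.5,"dp":[1.5,0,0.1],"rotation":[0,0,0]},{"grip":0.5,"dp":[2.1,0,0.1],"rotation":[0,0,0]},{"grip":0.5,"dp":[2.3,0,0.1],"rotation":[0,0,0]},{"grip":0.5,"dp":[2.3,0,0.1],"rotation":[0,0,0]}]'
python3 -m creep '[{"grip":0.5,"dp":[0,0,0],"rotation":[0,0,0]}]'
python3 go.py .565 .0957 .0326 5.9
```

```text
time: 17.9
tool_pos: [0.5659, 0.0953, 0.0327]
tcp_rot: [-0.081, 1.571, 0.081]
wrist_force: [-1.7, 0.2, 2.3]
width: 0.203
time: 17.98
tool_pos: [0.5662, 0.0954, 0.0329]
tcp_rot: [-0.081, 1.57, 0.081]
wrist_force: [-0.7, -0.8, 0.8]
width: 0.205
t 17.98 pos [0.5662 0.0954 0.0329] phi 5.92 downerr [-0.001 -0.     0.   ] w 1.75 q [ 0.12  0.3   2.   -0.    0.85 -1.55] F [-0.7 -0.8  0.8]
dp cm [ 0.03  0.04 -0.11] rotx 0.0
```

```bash

python3 -m creep '[{"grip":2.2,"dp":[0,0,0],"rotation":[0,0,0]},{"grip":3,"dp":[0,0,0],"rotation":[0,0,0]},{"grip":3.4,"dp":[0,0,0],"rotation":[0,0,0]},{"grip":3.4,"dp":[-2,0,0],"rotation":[0,0,0]},{"grip":3.4,"dp":[-6,0,0],"rotation":[0,0,0]}]'
python3 -m creep '[{"grip":4,"dp":[-4,-1,-1],"rotation":[0,0,0]},{"grip":5,"dp":[-8,-4,-3],"rotation":[0,0,0]},{"grip":6,"dp":[-10,-7,-5],"rotation":[0,0,0]},{"grip":7,"dp":[-10,-10,-7],"rotation":[0,0,0]},{"grip":7,"dp":[-10,-13,-9],"rotation":[0,0,0]}]'
python3 go.py .451 -.107 .17 6; python3 look.py wrist w19
```

```text
time: 18.4
tool_pos: [0.5616, 0.0948, 0.0881]
tcp_rot: [-0.082, 1.581, 0.08]
wrist_force: [0.4, 0.3, 0.3]
width: 0.398
time: 18.82
tool_pos: [0.4919, -0.0443, 0.1968]
tcp_rot: [-0.084, 1.562, 0.081]
wrist_force: [0.6, -0.3, -0.0]
width: 0.821
t 18.82 pos [ 0.4919 -0.0443  0.1968] phi 6.02 downerr [ 0.007 -0.001  0.   ] w 7.01 q [-0.14 -0.05  2.04 -0.    1.14 -1.82] F [ 0.6 -0.3 -0. ]
dp cm [ 2.66 -5.8  -4.74] rotx 0.0
```

View pics/w19.png

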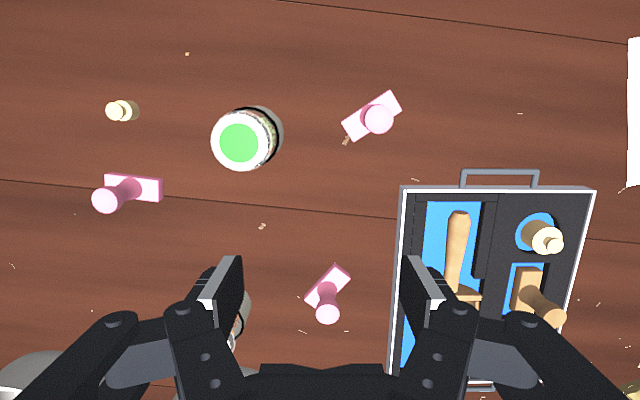

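The scoop is in its cut-out (handle at (458,235)). Last is the green jar, at (243,140). I'll locate its dot and move over it.

```bash
cat > green.py <<'E'
import sys
from tray import *
c,p,d=load(sys.argv[1]);W=cloud(c,d);hsv=cv2.cvtColor(p,cv2.COLOR_RGB2HSV);H,S,V=[hsv[...,i].astype(int) for i in range(3)]
m=(H>45)&(H<75)&(S>100)&(V>120);n,l,st,ce=cv2.connectedComponentsWithStats(m.astype(np.uint8));i=1+st[1:,4].argmax()
print(ce[i].round(1),st[i],plane(c,[ce[i]],.086).round(4),W[l==i].mean(0).round(4))
E
python3 green.py w19
python3 -m creep '[{"grip":7,"dp":[0.5,-2,-1.5],"rotation":[0,0,0]},{"grip":7,"dp":[1,-4.5,-3.5],"rotation":[0,0,0]},{"grip":7,"dp":[1.5,-5.8,-4.7],"rotation":[0,0,0]},{"grip":7,"dp":[2,-5.8,-4.7],"rotation":[0,0,0]},{"grip":7,"dp":[2,-5.8,-4.7],"rotation":[0,0,0]}]'
python3 go.py .451 -.107 .05 6; python3 look.py wrist w20; python3 green.py w20
```

```text
[232.8 143.2] [220 124  38  38 605] [[ 0.4549 -0.11    0.086 ]] [ 0.4547 -0.1094  0.0881]
time: 19.28
tool_pos: [0.4487, -0.1058, 0.172]
tcp_rot: [-0.078, 1.571, 0.08]
wrist_force: [0.4, 0.9, -0.3]
width: 0.821
t 19.28 pos [ 0.4487 -0.1058  0.172 ] phi 5.77 downerr [-0.001  0.001  0.   ] w 7.01 q [-0.29 -0.09  2.12  0.    1.11 -1.96] F [ 0.4  0.9 -0.3]
dp cm [12.2  -0.15  0.23] rotx -0.004
[315.5 240. ] [315 240   2   1   2] [[ 0.4677 -0.1064  0.086 ]] [ 0.4672 -0.1064  0.0871]
```

View pics/w20.png

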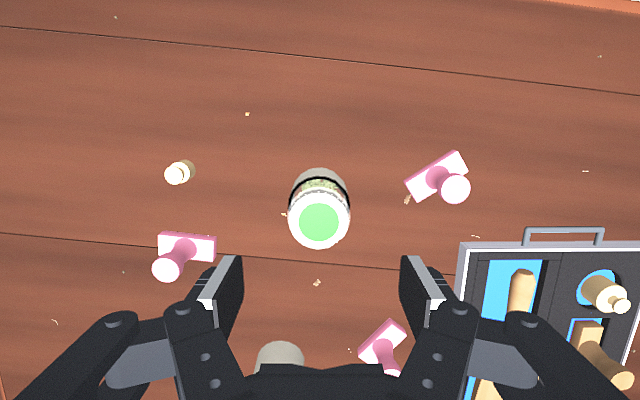

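```bash
sed -i 's/(S>100)&(V>120)/(S>70)\&(V>120)/' green.py; python3 green.py w20; python3 - <<'E'
from tray import *
c,p,d=load('w20');print(plane(c,[(319.5,221.5)],.086))
E
```

```text
[318.2 221.8] [ 299  203   40   38 1154] [[ 0.4542 -0.1058  0.086 ]] [ 0.4538 -0.1059  0.0871]
[[ 0.45391093 -0.1050147   0.086     ]]
```

```bash
python3 - <<'E'
from tray import *
c,p,d=load('w20');print(plane(c,[(455,188),(180,170)],.06).round(3),plane(c,[(406,185)],.014).round(3),plane(c,[(166,267)],.06).round(3))
E
python3 -m creep '[{"grip":6.4,"dp":[3,0,0.4],"rotation":[0,0,0]},{"grip":6.4,"dp":[6,0,0.4],"rotation":[0,0,0]},{"grip":6.4,"dp":[8,0,0.4],"rotation":[0,0,0]},{"grip":6.4,"dp":[8,0,0.4],"rotation":[0,0,0]},{"grip":6.4,"dp":[8,0,0.4],"rotation":[0,0,0]}]'
python3 go.py .453 -.106 .05 6; python3 look.py wrist w21; python3 green.py w21
```

```text
[[ 0.427 -0.007  0.06 ]
 [ 0.434 -0.209  0.06 ]] [[ 0.438 -0.03   0.014]] [[ 0.514 -0.222  0.06 ]]
time: 19.75
tool_pos: [0.4533, -0.1041, 0.0924]
tcp_rot: [-0.081, 1.572, 0.083]
wrist_force: [-0.0, 0.1, 0.3]
width: 0.745
t 19.75 pos [ 0.4533 -0.1041  0.0924] phi 6.0 downerr [-0.003  0.001  0.   ] w 6.37 q [-0.28  0.02  2.19  0.    0.94 -1.96] F [-0.   0.1  0.3]
dp cm [ 4.24 -0.19 -0.04] rotx -0.0
[314.3 272.3] [ 284  245   62   56 2698] [[ 0.4541 -0.1059  0.086 ]] [ 0.4535 -0.106   0.0874]
```

View pics/w21.png

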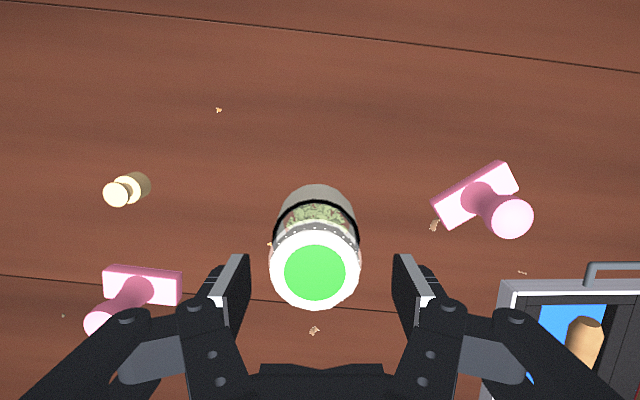

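```bash

python3 -m creep '[{"grip":6.4,"dp":[1.5,-0.1,0],"rotation":[0,0,0]},{"grip":6.4,"dp":[3,-0.1,0],"rotation":[0,0,0]},{"grip":6.4,"dp":[4.2,-0.1,0],"rotation":[0,0,0]},{"grip":6.4,"dp":[4.2,-0.1,0],"rotation":[0,0,0]},{"grip":6.4,"dp":[4.2,-0.1,0],"rotation":[0,0,0]}]'
python3 -m creep '[{"grip":5.5,"dp":[0,0,0],"rotation":[0,0,0]},{"grip":4.5,"dp":[0,0,0],"rotation":[0,0,0]},{"grip":4,"dp":[0,0,0],"rotation":[0,0,0]},{"grip":4,"dp":[0,0,0],"rotation":[0,0,0]},{"grip":4,"dp":[0,0,0],"rotation":[0,0,0]}]' 50
python3 go.py .453 -.106 .05 6; python3 look.py wrist w22; python3 green.py w22
```

```text
time: 20.22
tool_pos: [0.4549, -0.1063, 0.0525]
tcp_rot: [-0.082, 1.568, 0.081]
wrist_force: [0.6, 0.1, -0.2]
width: 0.751
time: 20.63
tool_pos: [0.4554, -0.1068, 0.0531]
tcp_rot: [-0.082, 1.566, 0.08]
wrist_force: [-0.7, 0.5, 7.0]
width: 0.523
t 20.63 pos [ 0.4554 -0.1068  0.0531] phi 5.91 downerr [ 0.003 -0.001  0.   ] w 4.47 q [-0.28  0.08  2.21  0.    0.85 -1.96] F [-0.7  0.5  7. ]
dp cm [ 0.31  0.1  -0.24] rotx -0.002
[321.  324.9] [ 280  290   83   71 4622] [[ 0.4543 -0.1057  0.086 ]] [ 0.4535 -0.1058  0.0872]
```

View pics/w22.png

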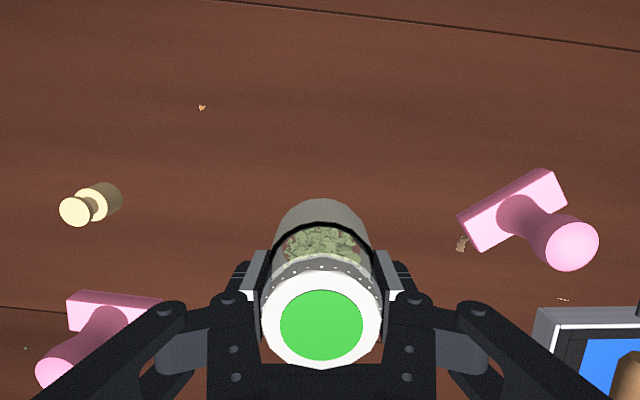

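The jar is gripped at 44.7 mm opening and the dot is central between the pads. I'll lift it and carry it smoothly.

```bash

python3 -m creep '[{"grip":4,"dp":[-0.5,0,0],"rotation":[0,0,0]},{"grip":4,"dp":[-2,0,0],"rotation":[0,0,0]},{"grip":4,"dp":[-4.5,0,0],"rotation":[0,0,0]},{"grip":4,"dp":[-7.5,0,0],"rotation":[0,0,0]},{"grip":4,"dp":[-10,0.5,0.3],"rotation":[0,0,0]}]'
python3 -m creep '[{"grip":4,"dp":[-0.5,2,1.3],"rotation":[0,0,0]},{"grip":4,"dp":[-0.5,5,3.4],"rotation":[0,0,0]},{"grip":4,"dp":[-0.5,8,5.6],"rotation":[0,0,0]},{"grip":4,"dp":[-0.5,11,7.8],"rotation":[0,0,0]},{"grip":4,"dp":[-0.5,14,10],"rotation":[0,0,0]}]'
python3 go.py .6635 .1925 .16 6
```

```text
time: 21.1
tool_pos: [0.4555, -0.1014, 0.1527]
tcp_rot: [-0.081, 1.57, 0.08]
wrist_force: [1.5, 0.8, -0.4]
width: 0.521
time: 21.52
tool_pos: [0.5416, 0.05, 0.1567]
tcp_rot: [-0.081, 1.569, 0.081]
wrist_force: [1.2, -1.0, -1.0]
width: 0.519
t 21.52 pos [0.5416 0.05   0.1567] phi 5.89 downerr [ 0. -0.  0.] w 4.43 q [ 0.05  0.09  1.98 -0.    1.07 -1.63] F [ 1.2 -1.  -1. ]
dp cm [-0.33 12.92 13.59] rotx -0.002
```

```bash

python3 -m creep '[{"grip":4,"dp":[-0.3,3,3],"rotation":[0,0,0]},{"grip":4,"dp":[-0.3,5.8,6],"rotation":[0,0,0]},{"grip":4,"dp":[-0.3,8.4,8.8],"rotation":[0,0,0]},{"grip":4,"dp":[-0.3,10.6,11.2],"rotation":[0,0,0]},{"grip":4,"dp":[-0.3,12.2,12.8],"rotation":[0,0,0]}]'
python3 -m creep '[{"grip":4,"dp":[0,0.7,0.6],"rotation":[0,0,0]},{"grip":4,"dp":[0,0.7,0.6],"rotation":[0,0,0]},{"grip":4,"dp":[0,0.7,0.6],"rotation":[0,0,0]},{"grip":4,"dp":[0,0.7,0.6],"rotation":[0,0,0]}]'
python3 go.py .6635 .1925 .06 6; python3 look.py wrist w23; python3 look.py scene s23
python3 -c "
import cv2;p=cv2.imread('pics/s23.png')[110:220,230:350];cv2.imwrite('pics/s23c.png',cv2.resize(p,None,fx=6,fy=5))"
```

```text
time: 21.93
tool_pos: [0.6576, 0.1858, 0.1592]
tcp_rot: [-0.082, 1.568, 0.083]
wrist_force: [0.2, -0.6, -0.4]
width: 0.519
time: 22.27
tool_pos: [0.66, 0.1894, 0.1588]
tcp_rot: [-0.081, 1.571, 0.08]
wrist_force: [-0.1, -0.4, -1.2]
width: 0.52
t 22.27 pos [0.66   0.1894 0.1588] phi 5.88 downerr [-0.002 -0.001  0.   ] w 4.44 q [ 0.24  0.35  1.66 -0.    1.14 -1.43] F [-0.1 -0.4 -1.2]
dp cm [9.87 0.28 0.39] rotx -0.002
```

View pics/w23.png

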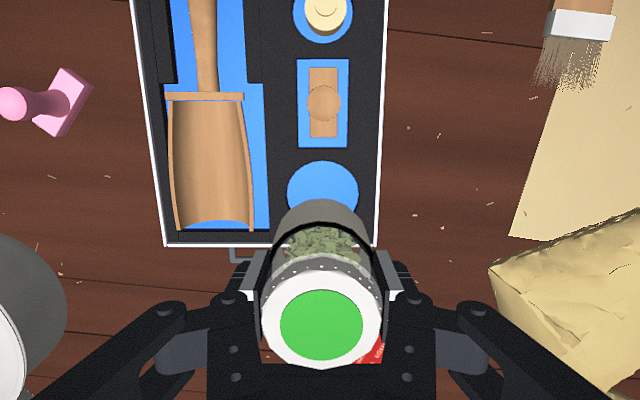

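View pics/s23c.png

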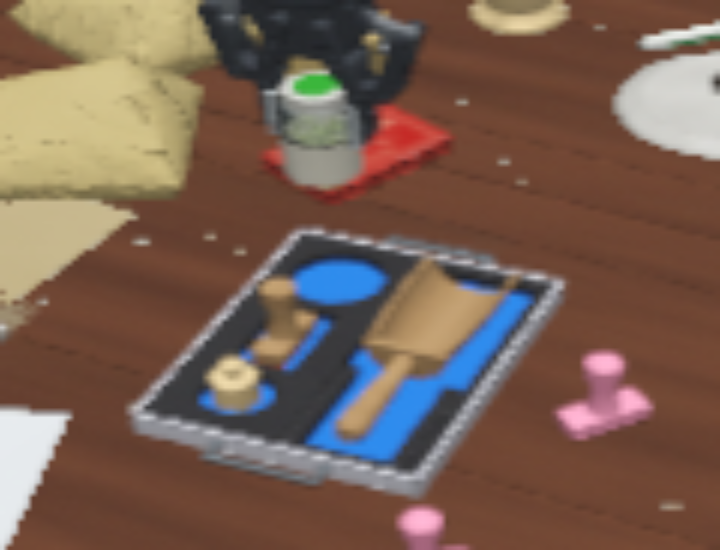

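```bash
python3 - <<'E'
from tray import *
c,p,d=load('w23');print('near edge',plane(c,[(322,161)],.016).round(4),'L/R',plane(c,[(286.5,188),(358.5,188)],.006).round(4),plane(c,[(286.5,188),(358.5,188)],.016).round(4))
W=cloud(c,d);print('dot',W[310:340,300:345].reshape(-1,3).mean(0).round(4))
E
python3 tray.py w23; python3 green.py w23
```

```text
near edge [[0.6336 0.1886 0.016 ]] L/R [[0.6618 0.1608 0.006 ]
 [0.6554 0.2227 0.006 ]] [[0.6591 0.1616 0.016 ]
 [0.6529 0.2212 0.016 ]]
dot [0.6579 0.1907 0.1929]
cam [0.587 0.183 0.288]
[163   0  35  92] rect c [0.5582 0.068 ] corrected [0.5587 0.07  ] [65.8 27.3] 4.0
[217   0  53 229] rect c [0.6115 0.1217] corrected [0.6111 0.1228] [182.1  34.9] 6.4
[292   0  61  44] rect c [0.5295 0.1779] corrected [0.5305 0.1779] [29.6 45.3] 5.9
[296  59  53  89] rect c [0.5896 0.1843] corrected [0.5895 0.1843] [68.3 41.1] 5.9
[286 160  73  52] rect c [0.6562 0.1915] corrected [0.655  0.1914] [43.9 62.7] 3.0
[184 220  65   9] rect c [0.7014 0.1001] corrected [0.6994 0.1016] [ 7.6 57.8] 6.0
[321.1 324.7] [ 280  290   83   71 4625] [[0.7374 0.1986 0.086 ]] [0.6581 0.1904 0.1929]
```

```bash

python3 -m creep '[{"grip":4,"dp":[1,0.1,0.3],"rotation":[0,0,0]},{"grip":4,"dp":[3,0.1,0.5],"rotation":[0,0,0]},{"grip":4,"dp":[5.2,0.1,0.5],"rotation":[0,0,0]},{"grip":4,"dp":[6.6,0.1,0.5],"rotation":[0,0,0]},{"grip":4,"dp":[7,0.1,0.5],"rotation":[0,0,0]}]'
python3 -m creep '[{"grip":4,"dp":[0,0,0],"rotation":[0,0,0]},{"grip":4,"dp":[0,0,0],"rotation":[0,0,0]}]'
python3 go.py .6655 .1915 .059 6; python3 look.py wrist w24; python3 green.py w24
```

```text
time: 22.78
tool_pos: [0.6633, 0.1909, 0.085]
tcp_rot: [-0.082, 1.576, 0.08]
wrist_force: [-1.0, -0.1, -1.3]
width: 0.524
time: 22.95
tool_pos: [0.6662, 0.192, 0.0893]
tcp_rot: [-0.081, 1.569, 0.081]
wrist_force: [-0.4, -0.2, -0.2]
width: 0.523
t 22.95 pos [0.6662 0.192  0.0893] phi 5.9 downerr [-0.  0.  0.] w 4.47 q [ 0.24  0.42  1.7   0.    1.02 -1.43] F [-0.4 -0.2 -0.2]
dp cm [ 3.03 -0.04 -0.08] rotx -0.002
[321.  324.6] [ 280  290   83   71 4610] [[0.692  0.1958 0.086 ]] [0.6643 0.1929 0.1233]
```

View pics/w24.png

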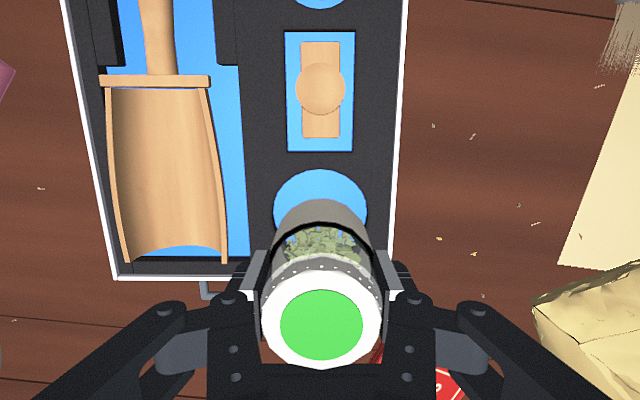

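Aligned to about 1 mm: the dot reads (.664,.193) against a target of (.6635,.192). I'm setting it down slowly.

```bash

python3 -m creep '[{"grip":4,"dp":[0.6,0,0],"rotation":[0,0,0]},{"grip":4,"dp":[1.4,0,0],"rotation":[0,0,0]},{"grip":4,"dp":[2.2,0,0],"rotation":[0,0,0]},{"grip":4,"dp":[2.6,0,0],"rotation":[0,0,0]},{"grip":4,"dp":[2.8,0,0],"rotation":[0,0,0]}]'
python3 -m creep '[{"grip":4,"dp":[0,0,0],"rotation":[0,0,0]},{"grip":4,"dp":[0,0,0],"rotation":[0,0,0]}]'
python3 go.py .6655 .1915 .059 6
```

```text
time: 23.42
tool_pos: [0.665, 0.1919, 0.0595]
tcp_rot: [-0.082, 1.572, 0.081]
wrist_force: [-0.9, -0.4, -0.7]
width: 0.523
time: 23.58
tool_pos: [0.6659, 0.1922, 0.0608]
tcp_rot: [-0.081, 1.57, 0.081]
wrist_force: [0.6, 0.8, -1.0]
width: 0.522
t 23.58 pos [0.6659 0.1922 0.0608] phi 5.92 downerr [-0. -0.  0.] w 4.46 q [ 0.25  0.45  1.71 -0.    0.98 -1.43] F [ 0.6  0.8 -1. ]
dp cm [ 0.18 -0.06 -0.05] rotx -0.001
```

```bash

python3 -m creep '[{"grip":4,"dp":[0.15,0,0],"rotation":[0,0,0]},{"grip":4,"dp":[0.25,0,0],"rotation":[0,0,0]},{"grip":4,"dp":[0.25,0,0],"rotation":[0,0,0]},{"grip":4,"dp":[0.25,0,0],"rotation":[0,0,0]}]'
python3 go.py .6655 .1915 .059 6; python3 look.py wrist w25
```

```text
time: 23.92
tool_pos: [0.6665, 0.1923, 0.0591]
tcp_rot: [-0.081, 1.568, 0.081]
wrist_force: [-0.1, -0.1, -0.5]
width: 0.525
t 23.92 pos [0.6665 0.1923 0.0591] phi 5.91 downerr [0.001 0.    0.   ] w 4.48 q [ 0.24  0.46  1.71  0.    0.97 -1.43] F [-0.1 -0.1 -0.5]
dp cm [ 0.01 -0.07 -0.11] rotx -0.002
```

View pics/w25.png

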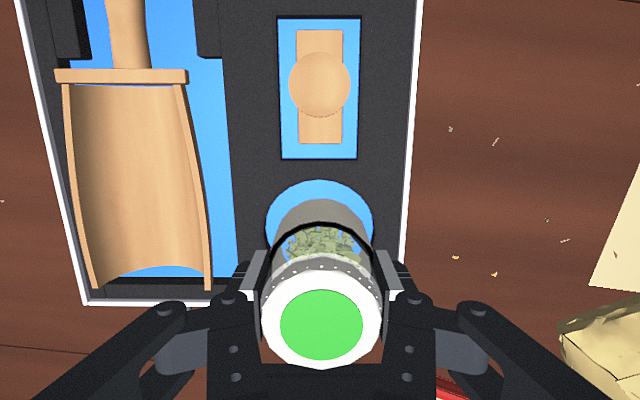

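```bash

python3 -m creep '[{"grip":4,"dp":[0.1,0,-0.1],"rotation":[0,0,0]},{"grip":4,"dp":[0.2,0,-0.1],"rotation":[0,0,0]},{"grip":4,"dp":[0.2,0,-0.1],"rotation":[0,0,0]},{"grip":4,"dp":[0.2,0,-0.1],"rotation":[0,0,0]}]'
python3 go.py .6655 .1915 .059 6
```

```text
time: 24.3
tool_pos: [0.6664, 0.1923, 0.0591]
tcp_rot: [-0.081, 1.566, 0.081]
wrist_force: [-1.4, -1.2, 7.4]
width: 0.526
t 24.3 pos [0.6664 0.1923 0.0591] phi 5.92 downerr [0.003 0.001 0.   ] w 4.49 q [ 0.25  0.45  1.71 -0.    0.97 -1.43] F [-1.4 -1.2  7.4]
dp cm [ 0.01 -0.07 -0.1 ] rotx -0.001
```

The jar is on the floor with 7 N of contact. I'll release gently and retreat straight up.

```bash

python3 -m creep '[{"grip":4.7,"dp":[0,0,0],"rotation":[0,0,0]},{"grip":5.2,"dp":[0,0,0],"rotation":[0,0,0]},{"grip":5.8,"dp":[0,0,0],"rotation":[0,0,0]},{"grip":6.2,"dp":[0,0,0],"rotation":[0,0,0]},{"grip":6.2,"dp":[0,0,0],"rotation":[0,0,0]}]'
python3 -m creep '[{"grip":6.2,"dp":[-2,0,0],"rotation":[0,0,0]},{"grip":6.2,"dp":[-5,0,0],"rotation":[0,0,0]},{"grip":6.2,"dp":[-9,0,0],"rotation":[0,0,0]},{"grip":6.2,"dp":[-13,0,0],"rotation":[0,0,0]},{"grip":6.2,"dp":[-16,0,0],"rotation":[0,0,0]}]'
python3 -m creep '[{"grip":7,"dp":[0,4,-4],"rotation":[0,0,0]},{"grip":7,"dp":[0,8,-5],"rotation":[0,0,0]},{"grip":7,"dp":[0,12,-6],"rotation":[0,0,0]},{"grip":7,"dp":[0,16,-7],"rotation":[0,0,0]},{"grip":7,"dp":[0,20,-8],"rotation":[0,0,0]}]'
python3 -m creep '[{"grip":7,"dp":[0,4,-2],"rotation":[0,0,0]},{"grip":7,"dp":[0,8,-4],"rotation":[0,0,0]},{"grip":7,"dp":[0,12,-6],"rotation":[0,0,0]},{"grip":7,"dp":[0,16,-8],"rotation":[0,0,0]},{"grip":7,"dp":[0,17,-9],"rotation":[0,0,0]}]'
python3 go.py .5 .5 .2;python3 look.py top tf;python3 look.py scene sf
python3 -c "
import cv2;p=cv2.imread('pics/tf.png')[140:290,150:490];cv2.imwrite('pics/tfc.png',cv2.resize(p,None,fx=2.35,fy=2.35,interpolation=2))
p=cv2.imread('pics/sf.png')[130:270,230:430];cv2.imwrite('pics/sfc.png',cv2.resize(p,None,fx=4,fy=4,interpolation=2))"
```

```text
time: 24.72
tool_pos: [0.6647, 0.192, 0.0561]
tcp_rot: [-0.081, 1.57, 0.081]
wrist_force: [1.3, -0.7, -0.4]
width: 0.729
time: 25.13
tool_pos: [0.6658, 0.1923, 0.22]
tcp_rot: [-0.081, 1.567, 0.081]
wrist_force: [0.2, 0.7, -0.0]
width: 0.725
time: 25.55
tool_pos: [0.5678, 0.3732, 0.2168]
tcp_rot: [-0.08, 1.569, 0.081]
wrist_force: [0.1, 1.3, -0.2]
width: 0.818
time: 25.97
tool_pos: [0.4593, 0.5353, 0.2163]
tcp_rot: [-0.082, 1.57, 0.084]
wrist_force: [-0.7, 0.1, 0.4]
width: 0.823
t 25.97 pos [0.4593 0.5353 0.2163] phi 6.03 downerr [-0.001  0.001  0.   ] w 7.03 q [ 0.83  0.34  1.56  0.    1.24 -0.85] F [-0.7  0.1  0.4]
dp cm [ 1.62 -3.94  3.68] rotx None
```

View pics/tfc.png

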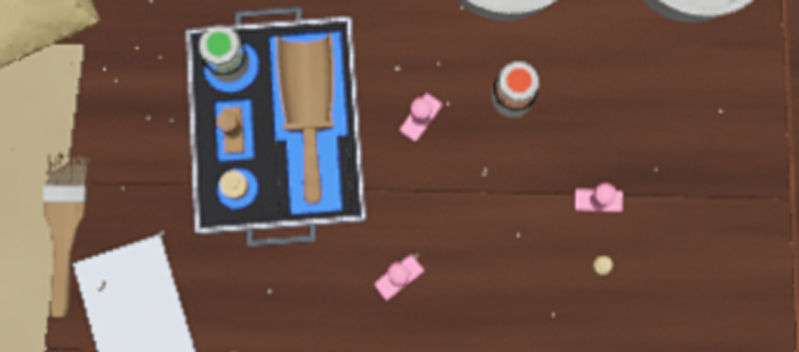

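View pics/sfc.png

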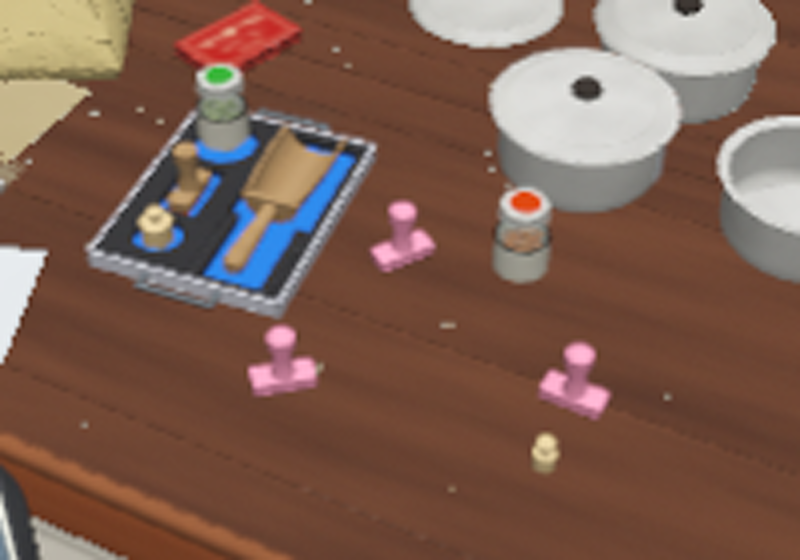

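Both views show all four in place, and the brush, red jar and small weight look unmoved. I'll check the numbers in the tray frame.

```bash
python3 - <<'E'
from tray import *
c,p,d=load('tf');W=cloud(c,d);c0=np.load('pics/top0.npz')
hsv=cv2.cvtColor(p,cv2.COLOR_RGB2HSV);H,S,V=[hsv[...,i].astype(int) for i in range(3)]
a=np.radians(95.9);T0=np.array([.5945,.139]);X=np.array([np.cos(a),np.sin(a)]);Y=np.array([-np.sin(a),np.cos(a)])
fr=lambda q:((np.array(q)[:2]-T0)@np.c_[X,Y]).round(4)
def cent(m,b,zz,n):
    mm=np.zeros_like(m);mm[b[1]:b[3],b[0]:b[2]]=m[b[1]:b[3],b[0]:b[2]];v,u=np.where(mm);q=plane(c,[(u.mean(),v.mean())],zz)[0];print(n,(u.mean().round(1),v.mean().round(1)),q.round(4),'tray',fr(q),'topz',np.median(W[mm][:,2]).round(4))
cent((H>45)&(H<75)&(S>120),(230,140,262,175),.092,'jar')
cent((H>12)&(H<35)&(S<150)&(V>150),(240,210,260,232),.038,'weight')
cent((H>12)&(H<35)&(V>100)&(S<150),(240,182,260,208),.03,'stamp(approx)')
cent((H<12)&(S>170)&(V>180),(350,160,390,195),.086,'red')
cent((H>15)&(H<30)&(S>40)&(S<140)&(V>150),(395,240,420,265),.03,'small')
wood=((H>=10)&(H<30)&(S<170)&(V>90)).astype(np.uint8);wood[:150]=0;wood[235:]=0;wood[:,:264]=0;wood[:,300:]=0
cn=max(cv2.findContours(wood,0,1)[0],key=len).reshape(-1,2);P=np.array([fr(q) for q in plane(c,cn,.026)]);print('scoop tray extents',P.min(0),P.max(0))
hp=P[P[:,1]>25];print('handle x mid',(hp[:,0].min()+hp[:,0].max())/2)
print('brush moved pixels diff', np.abs(p[200:280,160:190].astype(int)-c0['p'][200:280,160:190]).mean())
print(bot.read_state()['joint_vel'].round(3))
E
```

```text
jar (np.float64(242.6), np.float64(158.2)) [0.6636 0.1933 0.092 ] tray [ 0.0469 -0.0744] topz 0.0915
weight (np.float64(248.9), np.float64(218.1)) [0.5208 0.1779 0.038 ] tray [0.0462 0.0693] topz 0.0289
stamp(approx) (np.float64(248.1), np.float64(194.4)) [0.5844 0.1845 0.03  ] tray [0.0463 0.0054] topz 0.0231
red (np.float64(370.5), np.float64(173.7)) [ 0.6328 -0.1278  0.086 ] tray [-0.2693 -0.0106] topz 0.0852
small (np.float64(406.3), np.float64(252.4)) [ 0.4435 -0.2257  0.03  ] tray [-0.3473  0.1877] topz 0.0175
scoop tray extents [-0.069  -0.0926] [-0.0109  0.0922]Traceback (most recent call last):
  File "<stdin>", line 15, in <module>
    return umr_minimum(a, axis, None, out, keepdims, initial, where)
ValueError: zero-size array to reduction operation minimum which has no identity
```

All four are within about 3 mm of their targets, and the look-alikes haven't moved. I'm handing the job in.

```bash
python3 -c "
from workcell import bot
print(bot.read_state()['joint_vel'].round(3)); print(bot.finish_job())"
```

```text
[-0.064 -0.008  0.013 -0.053  0.004 -0.034]
the job is handed in; nothing more can be done
None
```

I put the stamp, the large brass weight, the scoop (bowl and handle the way the outline shows) and the green-herb jar each into its own cut-out. I handed the job in at about 26 s of the 93 s. The jar was set down until the wrist read 7 N of floor contact before I released it, and the arm was well clear of everything at hand-in.

| Item | Measured in tray frame (x, y), mm | Target, mm |
|---|---|---|
| Jar | 46.9, -74.4 | 46, -72 |
| Weight | 46.2, 69.3 | 46, 69.5 |
| Stamp (approximate) | 46.3, 5.4 | 46, 3 |
| Scoop (from its outline) | -40.0, -0.2 | -40, 0 |

- **Height:** the jar lid measured 91.5 mm above the table, against 92 mm expected with the jar on the floor of its cut-out. I did not measure the other three this way. The stamp and weight were released on 6 N of floor contact; the scoop's reading was lighter (1–2 N), at the expected height.
- **Things that stay:** the red jar and small weight read exactly as in the first picture, and both look upright. The brush looks unmoved in the final top picture.
- **Checks that failed:** my last script stopped on an error in the scoop's handle-centre line. The numeric brush comparison after it never ran, so the brush was judged by eye only.

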